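# Unlock the tuner's cabinet drawer and stack the block tray away

### The job

The cabinet drawer is locked by the brass stay that stands under the propped glass lid: lift the stay right up and leave it up, then draw the drawer fully open. Set the grey tray from the counter squarely on top of the tray in the drawer, turned so that it stacks (red ends at opposite ends) and does not nest down onto the blocks, let it go, and slide the drawer fully home with the stack in it. Do not knock the glass lid, and leave the cup, the slide-top box and the dividers where they are.

Things in the scene. Friction and masses are not known exactly. Their poses are not given: they have to be found in the camera images.
- drawer (a joint): How far (m) the drawer is open: 0 shut, 0.125 fully open. Slides with 1.5 N of friction.
- drawer_knob (a point): Centre of the head of the drawer's brass knob: 14 mm (cabinet x) by 22 mm (cabinet y) by 22 mm high, centred 30 mm in front of the drawer's face and 82 mm above the counter, on a 10 mm stem. Moves with the drawer; axes as the cabinet's.
- upper_red (a point): Middle of the outer face of the red end of the counter tray, 42 mm from its centre along its +x, 20 mm above its underside.
- fork_case_mid (a point): Centre of the chrome tuning fork case, 84 x 40 x 22 mm, lying in the other half of the drawer.
- cup: Terracotta cup on the counter, rim radius 33 mm, 70 mm high; origin at the centre of its underside. Leave alone.
- slide_box: Wooden slide-top box with a grooved lid, 110 x 60 x 44 mm high, on the counter; origin at the centre of its underside. Leave alone.
- dividers: Chrome dividers lying flat, V-shaped, about 130 mm long (its y) by 36 mm, 10 mm high; origin on the counter at the middle. Leave alone.
- cabinet: Low teak cabinet fixed on the counter: 190 mm deep (x), 260 mm wide (y), 118 mm to its flat top. Origin: centre of its underside; +x points from its front to its back, z up. One drawer fills the front and slides out to -x. +y to its left as seen from the front. Two short brass props of the lid stand at x = +90 and -40 mm, from y = 85, z = 118 to y = 98, z = 156 mm.
- lid: Glass-paned teak lid of the cabinet, 140 (cabinet x, from -45 to +95) x 240 x 14 mm, fixed propped open; its frame is the cabinet's. Hinged along the top left edge (y = +130, z = 118 mm), it slopes from there up and over the top towards -y at 50 degrees from level; its free edge is at y = -24, z = 302 mm. Not to be knocked.
- stay (a joint): Height (m) of the brass locking stay, an upright rod through the cabinet's top: about 0 down (locked), 0.025 fully up. Less than 0.014 up, its foot holds the drawer shut behind a brass keeper. It slides straight up and down; a friction sleeve (3.5 N) holds it where it is left.
- stay_tab (a point): Centre of the stay's flat brass lift tab, 14 (cabinet x) x 26 (cabinet y) x 30 mm high; moves with the stay, axes as the cabinet's. When down its lower edge is 16 mm above the cabinet's top. It stands 130 mm from the lid's hinge line, under its slope: reach it with the fingers pointing down and towards cabinet +y, 35 to 45 degrees from vertical, closing along cabinet x.
- lower_mid (a point): Centre (20 mm above its underside) of the loose tray standing on the drawer floor (22 mm above the counter), in the left or right half, 62 to 69 mm behind the drawer's face. Grey stack-nest tray, 84 (x) x 64 (y) x 40 mm high, 4 mm walls; +x points to its red end (here to the drawer's back), z up. Two wooden blocks lie in it below the rim.
- lower_red (a point): Middle of the outer face of the drawer tray's red end. How the trays fit: red ends at opposite ends, the upper tray's feet stand on the lower one's four black ledges (stacked, underside 36 mm above the lower tray's underside, feet 4 mm below its rim); red ends the same way, the feet miss the ledges and it nests (26 mm).
- upper_mid (a point): Centre (20 mm above its underside) of the loose tray on the counter, at any yaw, to be stacked: same tray and axes as the lower one, about 130 to 250 g. Grip it across its 64 mm width on the side walls, 14 to 40 mm above its underside; below them are four feet 14 mm high, at most 23 mm from its long centre line.
- upper: The counter tray as a whole: origin at the centre of its underside, axes as for upper_mid.
Not all that is in view belongs to the job. Leave any pink look-alike of the upper alone.

How it is judged (in metres and radians):
On the way, in this order (a step that is already met when the one before it is completed fails the run):
1. the stay is lifted while the drawer is still shut (value of joint stay above 0.018 m and value of joint drawer below 0.012 m), for 0.2 s.
2. the drawer is drawn open (value of joint drawer above 0.112 m), for 0.2 s.
3. the tray stands stacked, red ends opposite, let go, in the open drawer (z of upper_mid in the frame of lower_mid between 0.033 and 0.039 m and horizontal distance between upper_mid and lower_mid below 0.008 m and x of upper_red in the frame of lower_mid below -0.03 m and angle between upper_mid's own z axis and vertical below 0.06 rad and value of joint drawer above 0.09 m and contact force between upper and the fingers below 0.1 N), for 0.2 s.
At the end, for the whole second after the job is handed in: The drawer is shut to within 6 mm, the stay is still up (more than 16 mm); the counter tray stands stacked on the lower tray inside the drawer: 33 to 39 mm above it, centred to within 8 mm, level to 0.06 rad, red ends at opposite ends, let go and at rest (value of joint drawer below 0.006 m and value of joint stay above 0.016 m and z of upper_mid in the frame of lower_mid between 0.033 and 0.039 m and horizontal distance between upper_mid and lower_mid below 0.008 m and x of upper_red in the frame of lower_mid below -0.03 m and angle between upper_mid's own z axis and vertical below 0.06 rad and horizontal distance between lower_mid and cabinet below 0.09 m and height (world z) of lower_mid below 0.055 m and linear speed of upper below 0.02 m/s); the robot touches nothing.
It fails at once if the cup moved more than 25 mm (distance of cup from where it was at the start of the episode above 0.025 m).
It fails at once if the slide-top box moved more than 25 mm (distance of slide_box from where it was at the start of the episode above 0.025 m).
It fails at once if the dividers moved more than 25 mm (distance of dividers from where it was at the start of the episode above 0.025 m).
It fails at once if the glass lid is knocked (over 8 N) (contact force between lid and the arm above 8 N or contact force between lid and the fingers above 8 N).
It also fails if it takes over 72 s, if anything falls off the work surface, if the arm or the gripper's body presses on something with over 40 N, if the wrist force passes 120 N, or if a joint passes its speed limit or range.

### The arm

A 6-joint arm with a two-finger parallel gripper is mounted at the origin on the work surface. World frame = base frame: x ahead of the robot, y to its left, z up, the work surface at z = 0. Lengths are in m, angles in degrees, forces in N, time in s.
With the tool pointing down it reaches from about 0.4 to 0.825 m from the base axis. Payload 7 kg.
Tool frame: the origin (TCP) lies midway between the tips of the shut fingers; the grasp point (between the pads) lies r.grip_depth behind it (r.grip_depth is the distance from the TCP to the grasp point, in m); z points along the fingers, y is the direction in which the jaws open and shut (so a half turn about z gives the same grasp; the last joint's range is limited). The gripper opens to 88 mm and grips with 3 to 60 N. Pads are 19 mm wide; open, the fingers measure 130 mm over their backs; the gripper's body (78 mm by 193 mm) begins 47 mm behind the grasp point.
Start: joints at [-48.696, 20.546, 0.682, 0, -70.136, -16.507], TCP at [0.283, -0.613, 0.227] pointing down, gripper open.
Joint ranges: [-176.03, 176.03], [-82.01, 121.73], [-58.28, 71.71], [-173.87, 95.51], [-174.79, -0.11], [-173.66, 173.66]. Speed limits (degrees/s): [136.94, 136.94, 172.46, 180, 180, 180].

### API

Orientations are given as [roll, pitch, yaw] about the fixed x, y, z axes, in that order (R = Rz(yaw) Ry(pitch) Rx(roll)).
In Python, from plant import r, imaging, close_job gives the robot as it stands.
- The arm moves only by the tool step_arm, never from a script. Its argument "commands" is a list of rows, each a list of 2 entries, a list of its own where there are three numbers: the shift along the tool's x, y, z in mm, then the turn about the tool's z in degrees. In form: [[[x, y, z], twist], ...]. A call has 1 to 20 rows; each row shifts and turns the commanded pose from where the row before left it, along the tool's axes as they then stand; what a row does not reach is not made up. A row lasts 1/8 s, in which the tool goes at most 62.5 mm and 10.7 degrees, less where a joint would pass 70% of its speed; a pose out of reach is approached as far as the arm can. A call with a gripper value outside its range is refused whole. "gripper" is the closure, from 0 (fully open) to 1 (shut), set as the call begins (left out, the last holds). The fingers move at their own pace and stop on an object; "grip_force" is the grip in N (left out, the last holds). Time passes only in rows, so rows that do not move let the fingers close. It gives the time, the measured TCP pose, the force and the opening at its end, in the units of the state.
- r.get_state(): the state, without advancing time (a new reading comes with each control period).
- imaging.capture(name): name is "side" or "top"; returns a dict with "img" (384x512x3 uint8, red, green, blue), "z_map" (384x512 float32, m along the optical axis (not along the pixel's ray), 0 where there is no reading), "vfov" (degrees; the focal length in pixels is half the picture's height over the tangent of half this angle, whatever the lens; pixels are square), "cx", "cy" (the principal point, pixels), "D" ([k1, k2, p1, p2, k3] as OpenCV has them; the pictures are not rectified), "extrinsics" (4x4, takes a point from camera to world coordinates). Camera axes: x right, y down, z forward; pixel columns grow to the right and rows downward; lengths in m; the calibration is good to about 2 mm. A picture is of the moment at which its call begins.
- close_job(): hands the job in, once; it reports no verdict.
The state is a dict: "time_s": time; "joints": joint angles; "qd": joint speeds; "joint_torque": joint torques, N m; "tcp_pos": TCP position; "eef_rot": TCP orientation; "contact_force": force on the tool from outside, world axes, zero at the start; "moment": the same for the moment, N m; "gripper_width": finger opening in m.
Only numpy, scipy, OpenCV 4.12 (cv2) and the standard library are available. Lean on these libraries where they do the work, as an engineer would, in place of code of your own. Each camera call takes 0.05 s, during which the arm holds its last target.

## Working session

There is one attempt and no reset: what is moved stays moved. The work goes in short steps, Python scripts to look and compute and a tool call to move; the robot and the scene stay as the last step left them, time stands still between calls to the robot, and variables do not carry over. Pictures are saved under pics/ and viewed, and the job is handed in when it is done.

Besides the shell and the picture viewer there is one more tool, called after "Call:" as name(argument=value, ...), one argument or row to a line, values as JSON. step_arm: Moves the arm, as the interface text tells. Its arguments: {"type":"object","properties":{"commands":{"type":"array","items":{"type":"array"}},"gripper":{"type":"number"},"grip_force":{"type":"number"}},"required":["commands"]}

```bash
ls; mkdir -p pics; cat > h.py <<'E'
import numpy as np, cv2
from plant import r, imaging, close_job
def cap(n,save=None):
    c=imaging.capture(n)
    if save: cv2.imwrite('pics/'+save+'.png',cv2.cvtColor(c['img'],cv2.COLOR_RGB2BGR))
    np.savez('last_'+n+'.npz',**c)
    return c
def K(c):
    f=c['img'].shape[0]/2/np.tan(np.radians(c['vfov'])/2)
    return np.array([[f,0,c['cx']],[0,f,c['cy']],[0,0,1.]])
def rays(c,uv):
    uv=np.asarray(uv,float).reshape(-1,1,2)
    n=cv2.undistortPoints(uv,K(c),np.asarray(c['D'],float)).reshape(-1,2)
    d=np.c_[n,np.ones(len(n))]; E=np.asarray(c['extrinsics'])
    return E[:3,3],d@E[:3,:3].T,d
def plane(c,uv,z):
    o,d,_=rays(c,uv); return o+d*((z-o[2])/d[:,2])[:,None]
def depth(c,uv):
    uv=np.asarray(uv).reshape(-1,2); o,d,_=rays(c,uv)
    zz=c['z_map'][uv[:,1].astype(int),uv[:,0].astype(int)]
    return o+d*zz[:,None]
def proj(c,P):
    E=np.linalg.inv(np.asarray(c['extrinsics'])); P=np.asarray(P,float).reshape(-1,3)
    rv=cv2.Rodrigues(E[:3,:3])[0]
    return cv2.projectPoints(P,rv,E[:3,3],K(c),np.asarray(c['D'],float))[0].reshape(-1,2)
def load(n): return dict(np.load('last_'+n+'.npz'))
E
python3 - <<'E'
from h import *
for n in('side','top'):
    c=cap(n,n+'0'); print(n,c['vfov'],c['cx'],c['cy'],c['D']); print(np.round(c['extrinsics'],3))
print(r.get_state(), r.grip_depth)
E
```

```text
pics
side 57.782918483678955 256.66836802229847 193.82323029962208 [-0.09977135  0.          0.          0.          0.        ]
[[ 0.903  0.372 -0.216  0.694]
 [ 0.43  -0.768  0.474 -0.476]
 [ 0.011 -0.521 -0.853  0.77 ]
 [ 0.     0.     0.     1.   ]]
top 51.64652264516687 249.0350637003418 185.68648716910303 [-0.05329875  0.          0.          0.          0.        ]
[[-0.012 -0.998  0.061  0.473]
 [-1.     0.011 -0.024 -0.079]
 [ 0.023 -0.062 -0.998  1.201]
 [ 0.     0.     0.     1.   ]]
{'time_s': 0.1, 'joints': array([-4.86970246e+01,  2.05880927e+01,  6.39745442e-01, -1.61601708e-02,
       -7.01362079e+01, -1.65080660e+01]), 'qd': array([-0.00569041, -0.03318719,  0.09395668,  0.10645221,  0.01731344,
        0.08016709]), 'joint_torque': array([-9.87998174e-04, -5.84163094e+01,  2.93752384e+01,  7.01548755e+00,
        1.01807347e-02, -2.02551371e-05]), 'tcp_pos': array([ 0.28287658, -0.61239414,  0.22571823]), 'eef_rot': array([ 1.79914613e+02, -9.46217918e-03, -1.55210586e+02]), 'contact_force': array([-0.29142768, -0.17869171, -0.54940248]), 'moment': array([ 0.00236105, -0.01791468, -0.02564705]), 'gripper_width': 0.08760367120305607} 0.0188
```

View pics/side0.png

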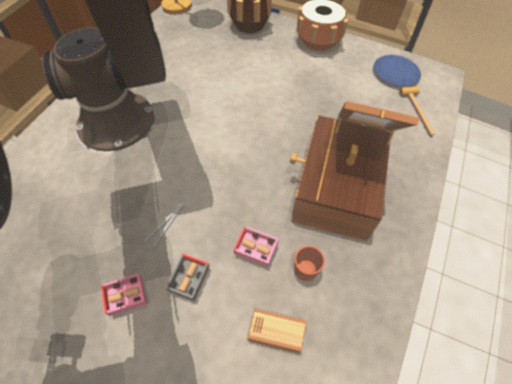

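View pics/top0.png

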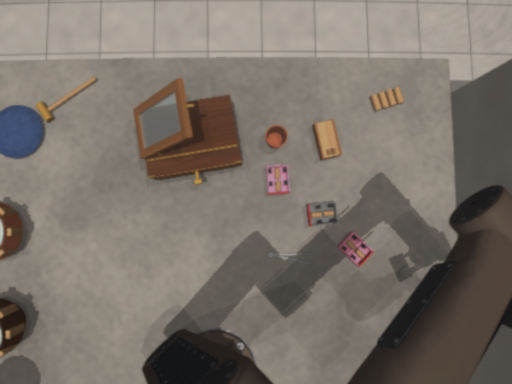

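```bash
python3 - <<'E'
from h import *
c=load('top');s=load('side')
def crop(c,x0,y0,x1,y1,k,n):
    cv2.imwrite('pics/'+n+'.png',cv2.resize(cv2.cvtColor(c['img'],cv2.COLOR_RGB2BGR)[y0:y1,x0:x1],None,fx=k,fy=k,interpolation=cv2.INTER_CUBIC))
crop(c,125,70,255,190,6,'ct')
crop(c,260,160,380,270,6,'tt')
crop(s,280,90,420,240,4,'cs')
crop(s,90,220,290,320,4,'ts')
E
```

```text
(no output)
```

View pics/ct.png

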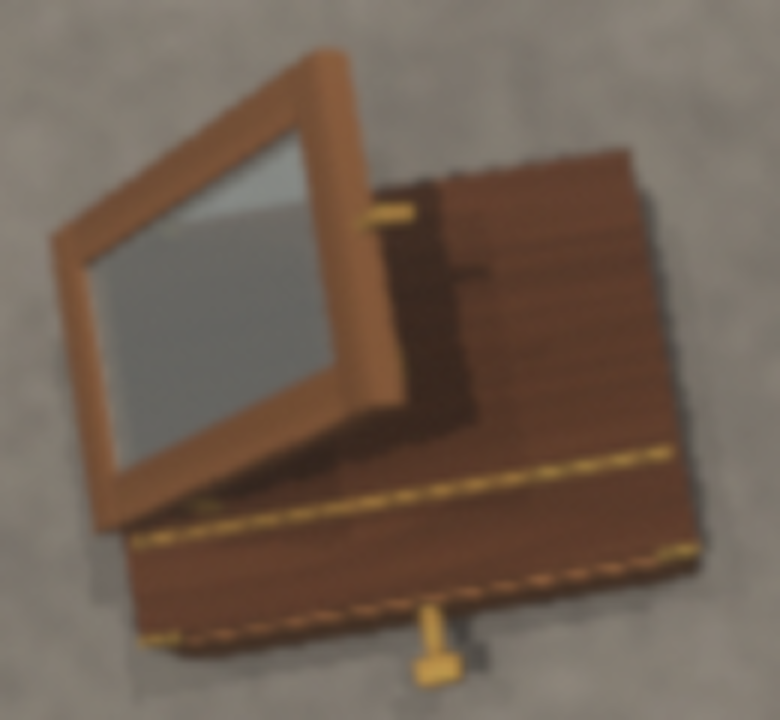

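View pics/tt.png

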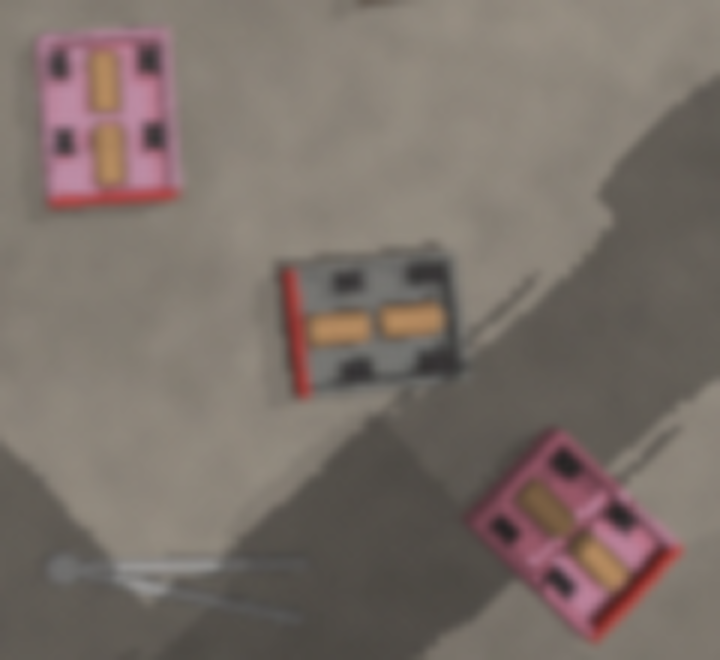

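View pics/cs.png

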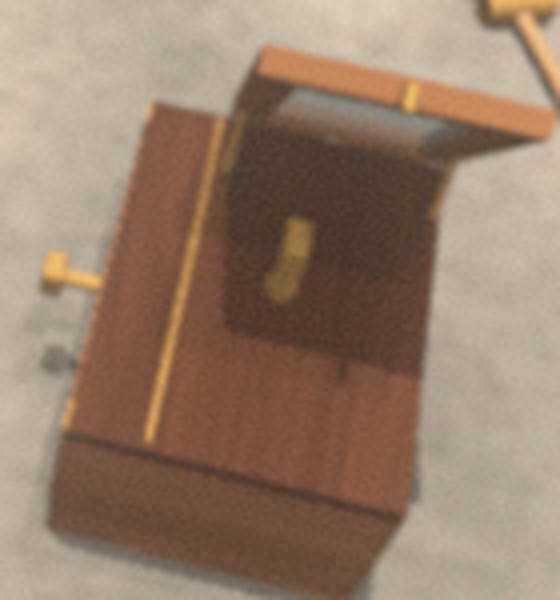

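View pics/ts.png

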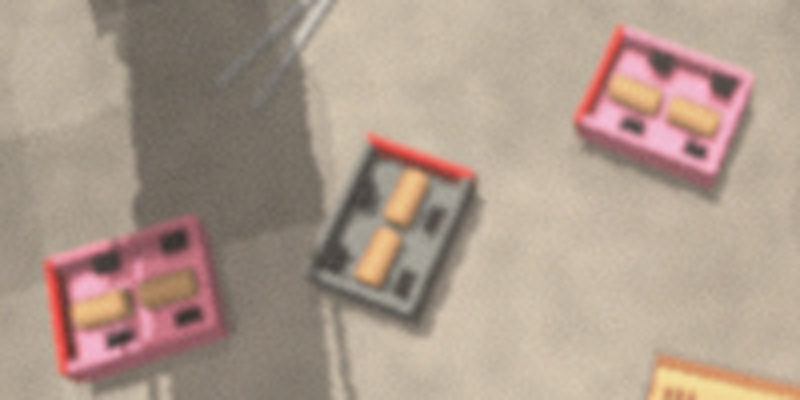

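The grey tray (top 321,213; side 188,277) is the one to stack: grey, with its red end towards world +y. The pink trays at top (278,180) and (355,248) are look-alikes. Next I'll measure poses.

```bash
python3 - <<'E'
from h import *
c=load('top');s=load('side')
def un(p,x0,y0,k): return (np.array(p,float)+.5)/k-.5+[x0,y0]
print('cab top cam BR FR FL'); a=plane(c,un([(630,150),(700,547),(138,640)],125,70,6),.118); print(a.round(4))
print('cab side FL FR BR'); b=plane(s,un([(152,103),(66,435),(402,515)],280,90,4),.118); print(b.round(4))
for P in (a,b[[2,1,0]]):
    BR,FR,FL=P; print('w',np.linalg.norm(FR-FL),'d',np.linalg.norm(BR-FR),'yaw',np.degrees(np.arctan2(*(BR-FR)[[1,0]])),np.degrees(np.arctan2(*(FL-FR)[[1,0]]))-90,'ctr',(BR+FL)/2)
# masks in depth: cabinet top points
print('tray'); t=plane(c,un([(283,265),(448,246),(461,376),(302,396)],260,160,6),.04);print(t.round(4), t.mean(0))
u=plane(s,un([(370,136),(474,178),(418,315),(312,280)],90,220,4),.04);print(u.round(4),u.mean(0))
for q in (t,u):
    print([np.linalg.norm(q[i]-q[(i+1)%4]).round(4) for i in range(4)])
# depth points on top surface
o=[(c,'top',(125,255),(70,190)),(s,'side',(280,420),(90,240))]
for cc,n,xr,yr in o:
    g=np.stack(np.meshgrid(np.arange(*xr),np.arange(*yr)),-1).reshape(-1,2)
    P=depth(cc,g); m=abs(P[:,2]-.118)<.006
    rr=cv2.minAreaRect((P[m][:,:2]*1000).astype(np.float32)); print(n,m.sum(),np.median(P[m][:,2]),rr)
# brass knob & tab
for cc,n,xr,yr in o:
    hsv=cv2.cvtColor(cc['img'],cv2.COLOR_RGB2HSV); g=np.zeros(hsv.shape[:2],np.uint8)
    mm=((hsv[...,0]>=17)&(hsv[...,0]<=30)&(hsv[...,1]>140)&(hsv[...,2]>60)).astype(np.uint8)
    g[yr[0]:yr[1],xr[0]:xr[1]]=mm[yr[0]:yr[1],xr[0]:xr[1]]
    k,l,st,ce=cv2.connectedComponentsWithStats(g)
    for i in range(1,k):
        if st[i,4]>8:
            v=np.argwhere(l==i)[:,::-1]; P=depth(cc,v); print(n,st[i],ce[i].round(1),np.median(P,0).round(4),P.max(0).round(4),P.min(0).round(4))
E
```

```text
cab top cam BR FR FL
[[ 0.7935 -0.054   0.118 ]
 [ 0.608  -0.0845  0.118 ]
 [ 0.568   0.1719  0.118 ]]
cab side FL FR BR
[[ 0.5687  0.1694  0.118 ]
 [ 0.6118 -0.0861  0.118 ]
 [ 0.7939 -0.0535  0.118 ]]
w 0.25949748719245724 d 0.18792102794570453 yaw 9.335055642651314 8.87733095474232 ctr [0.68073783 0.05890678 0.118     ]
w 0.25917243607199253 d 0.1849417807681362 yaw 10.168520475453791 9.580755547514059 ctr [0.68126667 0.05797041 0.118     ]
tray
[[ 0.4891 -0.2759  0.04  ]
 [ 0.4974 -0.3576  0.04  ]
 [ 0.4337 -0.3626  0.04  ]
 [ 0.4251 -0.2839  0.04  ]] [ 0.46130319 -0.32000676  0.04      ]
[[ 0.4268 -0.284   0.04  ]
 [ 0.4913 -0.2799  0.04  ]
 [ 0.5019 -0.359   0.04  ]
 [ 0.4417 -0.368   0.04  ]] [ 0.46543645 -0.32271406  0.04      ]
[np.float64(0.0822), np.float64(0.0639), np.float64(0.0791), np.float64(0.0645)]
[np.float64(0.0646), np.float64(0.0798), np.float64(0.0609), np.float64(0.0852)]
top 4258 0.11811147867044802 ((681.0178833007812, 63.729827880859375), (193.45474243164062, 272.0758361816406), 9.267889976501465)
side 6981 0.11804586274013362 ((681.8281860351562, 60.79515838623047), (190.6153564453125, 263.0863952636719), 8.940374374389648)
top [185 104   9   4  24] [189.4 105.3] [0.7111 0.0334 0.3158] [0.7621 0.0503 0.3209] [0.7081 0.0238 0.1175]
top [227 145   9   3  15] [231.  145.9] [ 0.6491 -0.0568  0.1189] [ 0.6521 -0.0458  0.1248] [ 0.646  -0.0678  0.1164]
top [213 147  12   3  20] [218.5 148. ] [ 0.6439 -0.0225  0.1193] [ 0.6469 -0.0076  0.1237] [ 0.6405 -0.0376  0.1122]
top [195 171   6  13  41] [197.1 177.7] [0.5611 0.0401 0.0898] [0.5843 0.0461 0.0962] [0.5498 0.0309 0.0836]
side [406  90  12   3  18] [411.3  90.4] [0.7853 0.5108 0.0223] [0.8031 0.5237 0.0255] [0.7686 0.4962 0.0199]
side [381 111   3   6  12] [382.2 113.6] [0.7119 0.0311 0.3169] [0.7143 0.0371 0.3186] [0.7101 0.0263 0.3148]
```

```bash
python3 - <<'E'
from h import *
s=load('side'); x0,y0,x1,y1=330,130,380,175
im=cv2.cvtColor(s['img'],cv2.COLOR_RGB2BGR)[y0:y1,x0:x1]
cv2.imwrite('pics/tab.png',cv2.convertScaleAbs(cv2.resize(im,None,fx=14,fy=12,interpolation=cv2.INTER_NEAREST),alpha=1.8))
yaw=np.radians(9.2);C=np.array([.681,.0585,0]);R=np.array([[np.cos(yaw),-np.sin(yaw),0],[np.sin(yaw),np.cos(yaw),0],[0,0,1]])
g=np.stack(np.meshgrid(np.arange(338,368),np.arange(138,170)),-1).reshape(-1,2)
L=(depth(s,g)-C)@R
m=L[:,2]>.125
for q,l in zip(g[m],L[m]): print(q,(l*1000).round(0).astype(int),end=';')
E
```

```text
[352 145] [  0  10 169];[353 145] [  3  12 167];[354 145] [  5  12 168];[355 145] [  7  13 167];[352 146] [  1   8 167];[353 146] [  3   9 167];[354 146] [  5  11 166];[355 146] [  7  11 167];[356 146] [ 10  12 166];[357 146] [ 12  11 168];[351 147] [ -1   9 163];[352 147] [  1   5 167];[353 147] [  3   7 166];[354 147] [  5   6 168];[355 147] [  8   7 168];[356 147] [ 10   8 168];[357 147] [ 12   7 169];[351 148] [  0   4 165];[352 148] [  1   2 168];[353 148] [  4   4 167];[354 148] [  6   4 167];[355 148] [  8   4 168];[356 148] [ 10   4 169];[357 148] [ 12   5 168];[350 149] [ -1  11 152];[351 149] [  0  -1 167];[352 149] [  2  -2 169];[353 149] [  4   1 167];[354 149] [  6   1 167];[355 149] [  8   1 168];[356 149] [ 11   4 165];[357 149] [ 13   2 168];[350 150] [ -1   5 156];[351 150] [  0  -5 169];[352 150] [  2  -3 167];[353 150] [  5  -2 167];[354 150] [  7  -3 168];[355 150] [  9  -1 167];[356 150] [ 11  -2 169];[357 150] [ 13   0 167];[350 151] [ -1  -1 159];[351 151] [  0  -7 168];[352 151] [  3  -6 167];[353 151] [  5  -6 168];[354 151] [  7  -5 168];[355 151] [  9  -3 1
[... 1299 characters left out ...]
;[348 159] [  0 -12 143];[349 159] [  2 -13 146];[350 159] [  4 -11 145];[351 159] [  6 -12 147];[352 159] [  9 -11 146];[353 159] [ 11 -11 147];[354 159] [ 13 -11 148];[348 160] [  1 -11 139];[349 160] [  3 -11 141];[350 160] [  5 -14 144];[351 160] [  7 -12 143];[352 160] [  9 -13 145];[353 160] [ 11 -12 145];[348 161] [  3  -3 126];[349 161] [  5  -3 127];[350 161] [  6 -12 139];[351 161] [  8 -13 141];[352 161] [ 10 -12 140];[353 161] [ 12 -12 142];[347 162] [  1  -6 125];[348 162] [  3  -6 126];[349 162] [  6  -4 125];[350 162] [  8  -4 126];[352 162] [ 12  -3 126];[353 162] [ 14  -4 128];[349 163] [  6  -8 126];[350 163] [  8  -8 127];[352 163] [ 13  -5 125];[365 164] [ -72 -530  770];
```

View pics/tab.png

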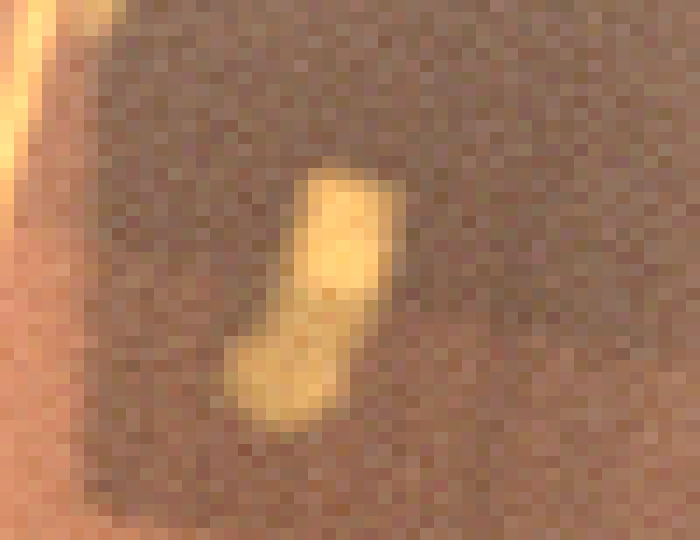

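```bash
cat >> h.py <<'E'
from scipy.spatial.transform import Rotation as Ro
YAW=9.2; CAB=np.array([.681,.0585,0]); RC=Ro.from_euler('z',YAW,degrees=True).as_matrix()
def cab(p): return CAB+RC@np.asarray(p,float)
def st():
    s=r.get_state(); R=Ro.from_euler('xyz',s['eef_rot'],degrees=True).as_matrix()
    return s,R,np.asarray(s['tcp_pos'])
def go(target,grasp=False):
    s,R,p=st(); t=np.asarray(target,float)
    if grasp: p=p-R[:,2]*r.grip_depth
    print('t',round(s['time_s'],2),'q',np.round(s['joints'],1),'tcp',p.round(4),'rot',np.round(s['eef_rot'],1),'F',np.round(s['contact_force'],1),'w',round(s['gripper_width'],4))
    zc=RC.T@R[:,2]; print('z in cab',zc.round(3),'tool y in cab',(RC.T@R[:,1]).round(3))
    d=R.T@(t-p)*1000; print('tool delta mm',d.round(1),'|d|',np.linalg.norm(d).round(1))
E
python3 - <<'E'
from h import *
go([-.06,-.5,.42])
s=load('side'); g=np.stack(np.meshgrid(np.arange(0,512,8),np.arange(0,384,8)),-1).reshape(-1,2); P=depth(s,g)
m=(P[:,2]>.06)&(P[:,2]<.7); print(np.c_[P[m]*100].round(0).astype(int).tolist())
E
```

```text
t 0.1 q [-48.7  20.6   0.6  -0.  -70.1 -16.5] tcp [ 0.2829 -0.6124  0.2257] rot [ 179.9   -0.  -155.2] F [-0.3 -0.2 -0.5] w 0.0876
z in cab [-0.001  0.001 -1.   ] tool y in cab [-0.269  0.963  0.001]
tool delta mm [ 264.2  246.1 -193.9] |d| 409.8
[[-61, 18, 18], [-59, 19, 18], [-55, 20, 18], [-55, 23, 16], [-62, 30, 11], [-54, 28, 13], [-52, 30, 13], [-53, 34, 10], [-53, 37, 9], [17, -7, 45], [18, -6, 45], [19, -5, 45], [20, -4, 44], [21, -3, 44], [22, -2, 44], [23, -1, 43], [22, 2, 42], [11, 56, 12], [15, 55, 14], [18, 55, 14], [20, 57, 14], [22, 60, 13], [39, 70, 12], [-57, 15, 18], [-55, 16, 17], [-55, 19, 16], [-70, 30, 6], [-65, 30, 7], [-59, 30, 8], [-54, 30, 9], [-52, 32, 8], [-52, 35, 6], [17, -6, 43], [18, -5, 43], [19, -4, 43], [21, -2, 42], [22, -1, 41], [23, 1, 41], [12, 55, 10], [15, 54, 11], [18, 56, 11], [21, 56, 12], [22, 59, 10], [36, 62, 12], [38, 64, 12], [41, 64, 13], [43, 66, 13], [45, 68, 12], [-55, 12, 17], [-54, 28, 7], [17, -6, 41], [17, -5, 41], [18, -4, 41], [19, -3, 40], [20, -1, 40], [22, 0, 40], [23, 1, 39], [15, 54, 8], [18, 55, 9], [21, 56, 9], [22, 59
[... 3863 characters left out ...]
-2, 12], [72, -2, 12], [73, -1, 12], [75, 0, 12], [77, 1, 12], [78, 2, 12], [49, -45, 57], [48, -44, 56], [61, -8, 10], [63, -8, 11], [64, -7, 12], [66, -7, 12], [68, -6, 12], [69, -5, 12], [71, -4, 12], [72, -4, 12], [74, -3, 12], [76, -2, 12], [77, -1, 12], [49, -45, 57], [48, -45, 56], [62, -8, 7], [63, -8, 8], [65, -8, 9], [67, -7, 10], [68, -7, 11], [70, -7, 11], [71, -6, 12], [73, -6, 12], [75, -5, 12], [76, -4, 12], [78, -3, 12], [49, -46, 57], [67, -7, 6], [69, -7, 7], [71, -7, 8], [72, -7, 9], [74, -6, 10], [75, -6, 11], [77, -6, 12], [78, -5, 12], [50, -46, 57], [75, -6, 6], [76, -6, 7], [78, -6, 8], [79, -5, 9], [67, -16, 6], [68, -16, 7], [66, -19, 7], [67, -21, 7], [69, -22, 7]]
```

Call:
step_arm(
  commands=[
    [[0,0,-30],0],
    [[33,31,-24],-9],
    [[33,31,-24],-9],
    [[33,31,-24],0],
  ],
)

```text
time_s: 0.6
tcp_pos: [0.149, -0.5899, 0.3291]
eef_rot: [180.0, 0.0, -137.0]
contact_force: [0.4, -0.8, 1.3]
gripper_width: 0.0872
```

Call:
step_arm(
  commands=[
    [[0,0,0],-10],
    [[0,0,0],-10],
    [[0,0,0],-10],
    [[0,0,0],-10],
    [[0,0,0],-10],
    [[0,0,0],-6],
    [[0,0,0],0],
  ],
)

```text
time_s: 1.48
tcp_pos: [0.1501, -0.5905, 0.3282]
eef_rot: [180.0, 0.0, -81.2]
contact_force: [0.7, -0.9, -0.3]
gripper_width: 0.0871
```

```bash
python3 -c "
from h import *
go([-.1,-.5,.42])"
```

```text
t 1.48 q [-57.4  11.7   1.6  -0.  -79.9  66.1] tcp [ 0.1501 -0.5905  0.3282] rot [180.    0.  -81.2] F [ 0.7 -0.9 -0.3] w 0.0871
z in cab [-0.     0.001 -1.   ] tool y in cab [-1.     0.008  0.   ]
tool delta mm [-127.6  233.5  -91.7] |d| 281.4
```

Call:
step_arm(
  commands=[
    [[-15,46,0],0],
    [[-15,46,0],0],
    [[-15,46,0],0],
    [[-15,46,0],0],
    [[-15,50,0],0],
    [[-40,0,0],0],
    [[-40,0,0],0],
    [[-40,0,0],0],
    [[-40,0,0],0],
  ],
)

```text
time_s: 2.6
tcp_pos: [-0.1173, -0.3929, 0.3284]
eef_rot: [-180.0, 0.0, -81.4]
contact_force: [-0.3, -0.5, 0.0]
gripper_width: 0.0875
```

```bash
python3 -c "
from h import *
go([-.1,-.5,.42])"
```

```text
t 2.6 q [-78.7  -8.9 -19.7  -0.  -79.2  87.3] tcp [-0.1173 -0.3929  0.3284] rot [-180.     0.   -81.4] F [-0.3 -0.5  0. ] w 0.0875
z in cab [ 0.  0. -1.] tool y in cab [-1.    0.01 -0.  ]
tool delta mm [108.5  -1.1 -91.6] |d| 142.0
```

Call:
step_arm(
  commands=[
    [[-8,-54,-11],0],
    [[-8,-54,-11],0],
    [[-8,-54,-11],0],
    [[-8,-54,-11],0],
    [[-8,-54,-11],0],
    [[-8,-54,-11],0],
    [[-8,-54,-11],0],
    [[-8,-54,-11],0],
    [[-8,-54,-11],0],
    [[-55,-25,0],0],
    [[-55,-25,0],0],
    [[-55,-25,0],0],
    [[-55,-25,0],0],
    [[-55,-25,0],0],
    [[-55,-25,0],0],
  ],
)

```text
time_s: 4.47
tcp_pos: [0.4499, 0.1023, 0.4279]
eef_rot: [-180.0, 0.0, -81.3]
contact_force: [1.5, -1.1, -0.1]
gripper_width: 0.0875
```

```bash
python3 -c "
from h import *
go([.1,.6,.43])"
```

```text
t 4.47 q [ 37.4  -4.2  -3.3   0.  -90.8 -28.7] tcp [0.4499 0.1023 0.4279] rot [-180.     0.   -81.3] F [ 1.5 -1.1 -0.1] w 0.0875
z in cab [ 0.001  0.    -1.   ] tool y in cab [-1.     0.009 -0.001]
tool delta mm [-544.7  270.9   -2.1] |d| 608.4
```

Call:
step_arm(
  commands=[
    [[-52,9,0],0],
    [[-52,9,0],0],
    [[-52,9,0],0],
    [[-52,9,0],0],
    [[-52,9,0],0],
    [[-52,9,0],0],
    [[-39,36,0],0],
    [[-39,36,0],0],
    [[-39,36,0],0],
    [[-39,36,0],0],
    [[-39,36,0],0],
    [[-39,36,0],0],
    [[0,0,0],0],
  ],
)

```text
time_s: 6.1
tcp_pos: [0.0968, 0.6002, 0.4255]
eef_rot: [180.0, -0.2, -81.2]
contact_force: [0.3, -0.9, -0.1]
gripper_width: 0.0876
```

```bash
python3 -c "
from h import *
go(np.array([-.16,.987,0])*.85+np.array([.987,.16,0])*.195+[0,0,.43])"
```

```text
t 6.1 q [ 99.2  11.   12.8  -0.  -91.9 -90.4] tcp [0.0968 0.6002 0.4255] rot [180.   -0.2 -81.2] F [ 0.3 -0.9 -0.1] w 0.0876
z in cab [-0.001 -0.003 -1.   ] tool y in cab [-1.     0.007  0.001]
tool delta mm [-273.    -1.6   -5.3] |d| 273.0
```

Call:
step_arm(
  commands=[
    [[-50,0,0],0],
    [[-50,0,0],0],
    [[-50,0,0],0],
    [[-50,0,0],0],
    [[-50,0,0],0],
    [[-50,0,0],0],
    [[0,0,0],0],
  ],
)

```text
time_s: 6.98
tcp_pos: [0.0525, 0.8871, 0.4039]
eef_rot: [-180.0, -1.0, -81.3]
contact_force: [-0.6, 1.5, -3.3]
gripper_width: 0.0877
```

```bash
python3 -c "
from h import *
go(np.array([-.16,.987,0])*.85+np.array([.987,.16,0])*.195+[0,0,.43])"
```

```text
t 6.97 q [  99.1   48.1   71.     0.  -114.   -90.3] tcp [0.0525 0.8871 0.4039] rot [-180.    -1.   -81.3] F [-0.6  1.5 -3.3] w 0.0877
z in cab [ 0.    -0.018 -1.   ] tool y in cab [-1.     0.008 -0.001]
tool delta mm [ 17.8  -1.4 -25.7] |d| 31.3
```

Call:
step_arm(
  commands=[
    [[-50,0,0],0],
    [[-50,0,0],0],
    [[0,0,0],0],
  ],
)

```text
time_s: 7.35
tcp_pos: [0.0356, 0.9317, 0.3883]
eef_rot: [-178.8, 3.6, -81.2]
contact_force: [-0.3, -1.5, -0.9]
gripper_width: 0.0875
```

```bash
python3 -c "
from h import *
go(np.array([-.16,.987,0])*.85+np.array([.987,.16,0])*.195+[0,0,.43])"
```

```text
t 7.35 q [ 100.2   49.7   71.6    1.3 -108.4  -91. ] tcp [0.0356 0.9317 0.3883] rot [-178.8    3.6  -81.2] F [-0.3 -1.5 -0.9] w 0.0875
z in cab [ 0.021  0.063 -0.998] tool y in cab [-1.     0.009 -0.02 ]
tool delta mm [ 61.2 -12.2 -45.4] |d| 77.2
```

Call:
step_arm(
  commands=[
    [[-50,0,0],0],
    [[-50,0,0],0],
    [[-50,0,0],0],
    [[0,0,0],0],
  ],
)

```text
time_s: 7.85
tcp_pos: [0.0114, 0.9929, 0.3528]
eef_rot: [-177.3, 8.9, -81.0]
contact_force: [0.1, 0.0, -0.3]
gripper_width: 0.0876
```

```bash
python3 -c "
from h import *
go(np.array([-.16,.987,0])*.85+np.array([.987,.16,0])*.195+[0,0,.43])"
```

```text
t 7.85 q [ 101.7   52.6   71.7    3.2 -100.3  -92.1] tcp [0.0114 0.9929 0.3528] rot [-177.3    8.9  -81. ] F [ 0.1  0.  -0.3] w 0.0876
z in cab [ 0.048  0.154 -0.987] tool y in cab [-0.999  0.011 -0.047]
tool delta mm [114.7 -29.8 -94.8] |d| 151.8
```

Call:
step_arm(
  commands=[
    [[-45,-12,-35],0],
    [[-45,-12,-35],0],
    [[-45,-12,-35],0],
    [[-45,-12,-35],0],
    [[0,0,0],0],
  ],
)

```text
time_s: 8.48
tcp_pos: [0.0249, 1.006, 0.4481]
eef_rot: [-174.5, 18.1, -80.3]
contact_force: [-0.7, 0.4, -0.6]
gripper_width: 0.0874
```

```bash
python3 -c "
from h import *
go(np.array([-.16,.987,0])*.85+np.array([.987,.16,0])*.195+[0,0,.43])"
```

```text
t 8.47 q [101.9  48.1  71.7   6.2 -95.7 -91.5] tcp [0.0249 1.006  0.4481] rot [-174.5   18.1  -80.3] F [-0.7  0.4 -0.6] w 0.0874
z in cab [ 0.093  0.31  -0.946] tool y in cab [-0.996  0.022 -0.091]
tool delta mm [138.  -10.8 -25.2] |d| 140.7
```

Call:
step_arm(
  commands=[
    [[-45,25,-30],0],
    [[-45,25,-30],0],
    [[-45,25,-30],0],
    [[0,0,0],0],
  ],
)

```text
time_s: 8.98
tcp_pos: [-0.0748, 1.0073, 0.5063]
eef_rot: [-173.0, 23.7, -79.5]
contact_force: [-0.2, -0.4, 0.5]
gripper_width: 0.0876
```

```bash
python3 -c "
from h import *
go(np.array([-.16,.987,0])*.85+np.array([.987,.16,0])*.195+[0,0,.43])"
```

```text
t 8.97 q [108.9  45.9  71.7  10.3 -93.2 -97.2] tcp [-0.0748  1.0073  0.5063] rot [-173.    23.7  -79.5] F [-0.2 -0.4  0.5] w 0.0876
z in cab [ 0.112  0.402 -0.909] tool y in cab [-0.993  0.026 -0.111]
tool delta mm [ 176.2 -102.5   18.6] |d| 204.7
```

```bash
python3 -c "
from h import *
go([-.40,.88,.48])
s=load('side'); print(proj(s,[[-.4,.88,.3],[-.4,.88,0]]), proj(load('top'),[[-.4,.88,0],[0,.9,.1]]))"
```

```text
t 8.97 q [108.9  45.9  71.7  10.3 -93.2 -97.2] tcp [-0.0748  1.0073  0.5063] rot [-173.    23.7  -79.5] F [-0.2 -0.4  0.5] w 0.0876
z in cab [ 0.112  0.402 -0.909] tool y in cab [-0.993  0.026 -0.111]
tool delta mm [ 70.8 340.2 -43.9] |d| 350.2
[[ 156.37937093 -100.89940005]
 [ 168.24852175  -30.50595218]] [[ -68.99691419  496.80974238]
 [-105.82149222  381.06815886]]
```

```bash
python3 -c "
from h import *
s=load('side')
for p in [(380,10),(415,30),(280,8),(120,5),(20,60),(40,110),(20,20),(5,180),(60,30)]: print(p,depth(s,[p]).round(2))"
```

```text
(380, 10) [[ 0.56  1.2  -0.12]]
(415, 30) [[ 0.74  1.14 -0.13]]
(280, 8) [[ 0.06  1.15 -0.22]]
(120, 5) [[ 0.21 -0.03  0.43]]
(20, 60) [[-0.61  0.13 -0.04]]
(40, 110) [[-0.76  0.15 -0.4 ]]
(20, 20) [[-0.78  0.3  -0.01]]
(5, 180) [[ 0.47 -0.43  0.57]]
(60, 30) [[-0.53  0.3  -0.  ]]
```

Call:
step_arm(
  commands=[
    [[10,51,-7],0],
    [[10,51,-7],0],
    [[10,51,-7],0],
    [[10,51,-7],0],
    [[10,51,-7],0],
    [[-45,20,-30],0],
    [[-45,20,-30],0],
    [[-45,20,-30],0],
    [[0,0,0],0],
  ],
)

```text
time_s: 10.1
tcp_pos: [-0.3679, 0.9258, 0.559]
eef_rot: [-173.2, 28.6, -79.0]
contact_force: [0.9, -1.3, 0.7]
gripper_width: 0.0875
```

```bash
python3 -c "
from h import *
go([-.40,.88,.48])"
```

```text
t 10.1 q [ 129.6   45.1   71.7   19.4  -93.9 -115. ] tcp [-0.3679  0.9258  0.559 ] rot [-173.2   28.6  -79. ] F [ 0.9 -1.3  0.7] w 0.0875
z in cab [ 0.104  0.479 -0.872] tool y in cab [-0.994  0.025 -0.104]
tool delta mm [71.9 46.  45.6] |d| 96.8
```

Call:
step_arm(
  commands=[
    [[-50,15,-25],0],
    [[-50,15,-25],0],
    [[-50,15,-25],0],
    [[-50,15,-25],0],
    [[-50,15,-25],0],
    [[0,0,0],0],
  ],
)

```text
time_s: 10.85
tcp_pos: [-0.4147, 0.9192, 0.6591]
eef_rot: [-173.6, 40.2, -77.3]
contact_force: [-0.0, -0.5, 0.2]
gripper_width: 0.0876
```

```bash
python3 -c "
from h import *
go([-.40,.88,.48])"
```

```text
t 10.85 q [ 133.7   42.    71.7   25.2  -87.  -117.2] tcp [-0.4147  0.9192  0.6591] rot [-173.6   40.2  -77.3] F [-0.  -0.5  0.2] w 0.0876
z in cab [ 0.073  0.647 -0.759] tool y in cab [-0.996  0.012 -0.085]
tool delta mm [147.3   6.7 110. ] |d| 183.9
```

Call:
step_arm(
  commands=[
    [[-45,40,-15],0],
    [[-45,40,-15],0],
    [[0,0,0],0],
  ],
)

```text
time_s: 11.22
tcp_pos: [-0.4814, 0.9065, 0.6765]
eef_rot: [-173.7, 44.5, -76.4]
contact_force: [-0.1, 0.2, -0.3]
gripper_width: 0.0874
```

```bash
python3 -c "
from h import *
go([.1,.6,.5])"
```

```text
t 11.22 q [ 137.9   42.8   71.6   29.   -83.8 -120.8] tcp [-0.4814  0.9065  0.6765] rot [-173.7   44.5  -76.4] F [-0.1  0.2 -0.3] w 0.0874
z in cab [ 0.055  0.703 -0.709] tool y in cab [-0.997 -0.    -0.078]
tool delta mm [ 434.  -509.4 -123.8] |d| 680.5
```

Call:
step_arm(
  commands=[
    [[40,-47,-12],0],
    [[40,-47,-12],0],
    [[40,-47,-12],0],
    [[40,-47,-12],0],
    [[40,-47,-12],0],
    [[40,-47,-12],0],
    [[40,-47,-12],0],
    [[40,-47,-12],0],
    [[40,-47,-12],0],
    [[40,-47,-12],0],
    [[34,-39,-4],0],
  ],
)

```text
time_s: 12.6
tcp_pos: [0.0577, 0.626, 0.5234]
eef_rot: [-173.5, 44.8, -76.6]
contact_force: [0.8, 1.2, 0.9]
gripper_width: 0.0877
```

```bash
python3 -c "
from h import *
go([.4,.1,.5])
R=st()[1];g=cab([.006,-.002,.152]); print('pre',g-R[:,2]*.17)"
```

```text
t 12.6 q [ 108.1  -14.4  -19.4   14.8  -41.6 -104.6] tcp [0.0577 0.626  0.5234] rot [-173.5   44.8  -76.6] F [0.8 1.2 0.9] w 0.0877
z in cab [ 0.061  0.706 -0.705] tool y in cab [-0.997  0.006 -0.08 ]
tool delta mm [ 436.  -254.7 -373.4] |d| 628.0
pre [ 0.69616117 -0.06270738  0.27189265]
```

Call:
step_arm(
  commands=[
    [[36,-21,-31],0],
    [[36,-21,-31],0],
    [[36,-21,-31],0],
    [[36,-21,-31],0],
    [[36,-21,-31],0],
    [[36,-21,-31],0],
    [[36,-21,-31],0],
    [[36,-21,-31],0],
    [[36,-21,-31],0],
    [[36,-21,-31],0],
    [[36,-21,-31],0],
    [[36,-21,-31],0],
    [[0,0,0],0],
  ],
)

```text
time_s: 14.22
tcp_pos: [0.3733, 0.139, 0.5]
eef_rot: [-174.5, 43.7, -78.1]
contact_force: [-1.0, 0.9, 0.7]
gripper_width: 0.0879
```

```bash
python3 -c "
from h import *
go([.5,-.25,.5])"
```

```text
t 14.22 q [   1.9   -9.1    4.7  -45.1 -101.4   -2.5] tcp [0.3733 0.139  0.5   ] rot [-174.5   43.7  -78.1] F [-1.   0.9  0.7] w 0.0879
z in cab [ 0.064  0.691 -0.72 ] tool y in cab [-0.997  0.02  -0.069]
tool delta mm [ 294.1  -70.7 -275.6] |d| 409.1
```

Call:
step_arm(
  commands=[
    [[37,-9,-34],0],
    [[37,-9,-34],0],
    [[37,-9,-34],0],
    [[37,-9,-34],0],
    [[37,-9,-34],0],
    [[37,-9,-34],0],
    [[37,-9,-34],0],
    [[37,-9,-34],0],
    [[0,0,0],0],
  ],
)

```text
time_s: 15.35
tcp_pos: [0.5029, -0.2469, 0.4948]
eef_rot: [-174.5, 43.9, -77.9]
contact_force: [0.4, -0.0, -0.5]
gripper_width: 0.0877
```

```bash
python3 -c "
from h import *
R=st()[1];g=cab([.006,-.002,.152])
go(g-R[:,2]*.17,True)"
```

```text
t 15.35 q [ -33.6   22.9   40.7  -44.9 -128.8   20.9] tcp [ 0.5038 -0.26    0.5083] rot [-174.5   43.9  -77.9] F [ 0.4 -0.  -0.5] w 0.0877
z in cab [ 0.061  0.694 -0.717] tool y in cab [-0.997  0.016 -0.069]
tool delta mm [  51.3 -202.1  296.8] |d| 362.7
```

Call:
step_arm(
  commands=[
    [[7,-29,42],0],
    [[7,-29,42],0],
    [[7,-29,42],0],
    [[7,-29,42],0],
    [[7,-29,42],0],
    [[7,-29,42],0],
    [[7,-29,42],0],
    [[0,0,0],0],
    [[0,0,0],0],
  ],
)

```text
time_s: 16.48
tcp_pos: [0.6945, -0.0452, 0.2685]
eef_rot: [-174.1, 43.7, -77.4]
contact_force: [0.2, 0.9, -0.7]
gripper_width: 0.0877
```

```bash
python3 -c "
from h import *
g=cab([.006,-.004,.150])
go(g,True); cap('side','s1')"
```

```text
t 16.48 q [-12.7  31.4  26.1 -42.1 -97.6  22.1] tcp [ 0.6955 -0.0582  0.2821] rot [-174.1   43.7  -77.4] F [ 0.2  0.9 -0.7] w 0.0877
z in cab [ 0.062  0.692 -0.72 ] tool y in cab [-0.997  0.012 -0.074]
tool delta mm [  9.6   0.8 174.2] |d| 174.4
```

View pics/s1.png

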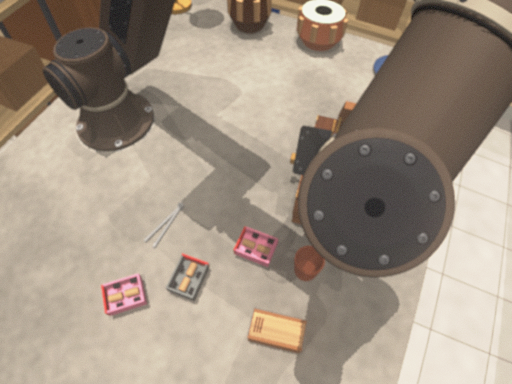

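Call:
step_arm(
  commands=[
    [[10,1,0],0],
    [[0,0,40],0],
    [[0,0,40],0],
    [[0,0,40],0],
    [[0,0,20],0],
    [[0,0,0],0],
    [[0,0,0],0],
  ],
)

```text
time_s: 17.4
tcp_pos: [0.6892, 0.0422, 0.1613]
eef_rot: [-174.0, 43.6, -77.5]
contact_force: [0.3, -1.0, 0.2]
gripper_width: 0.0874
```

```bash
python3 -c "
from h import *
g=cab([.006,-.004,.150])
go(g,True); print(RC.T@(st()[2]-CAB))"
```

```text
t 17.4 q [ -6.4  33.   14.8 -43.4 -83.9  26.2] tcp [0.6901 0.0292 0.1749] rot [-174.    43.6  -77.5] F [ 0.3 -1.   0.2] w 0.0874
z in cab [ 0.064  0.691 -0.72 ] tool y in cab [-0.997  0.014 -0.075]
tool delta mm [-1.8  0.5 36.3] |d| 36.3
[ 0.00549347 -0.017415    0.16133967]
```

Call:
step_arm(
  commands=[
    [[0,0,17],0],
    [[0,0,15],0],
    [[0,0,0],0],
    [[0,0,0],0],
  ],
)

```text
time_s: 17.9
tcp_pos: [0.6869, 0.0658, 0.137]
eef_rot: [-174.2, 43.7, -77.5]
contact_force: [0.2, -0.7, 0.4]
gripper_width: 0.0876
```

Call:
step_arm(
  commands=[
    [[0,0,0],0],
    [[0,0,0],0],
    [[0,0,0],0],
    [[0,0,0],0],
    [[0,0,0],0],
    [[0,0,0],0],
    [[0,0,0],0],
    [[0,0,0],0],
  ],
  gripper=1,
  grip_force=20,
)

```text
time_s: 18.9
tcp_pos: [0.6874, 0.0658, 0.1371]
eef_rot: [-174.1, 43.7, -77.5]
contact_force: [1.3, 1.2, -1.3]
gripper_width: 0.0149
```

```bash
python3 -c "
from h import *
g=cab([.006,-.004,.150])
go(g,True); _,R,p=st(); print(R.T@[0,0,22])"
```

```text
t 18.9 q [ -4.7  33.7  12.8 -44.1 -80.8  26.9] tcp [0.6883 0.0528 0.1506] rot [-174.1   43.7  -77.5] F [ 1.3  1.2 -1.3] w 0.0149
z in cab [ 0.064  0.692 -0.719] tool y in cab [-0.997  0.014 -0.075]
tool delta mm [-1.6  0.4  2.4] |d| 2.9
[-15.19891499  -1.63920673 -15.82106142]
```

Call:
step_arm(
  commands=[
    [[-4,-0.4,-4],0],
    [[-4,-0.4,-4],0],
    [[-4,-0.4,-4],0],
    [[-4,-0.4,-4],0],
    [[0,0,0],0],
    [[0,0,0],0],
  ],
)

```text
time_s: 19.65
tcp_pos: [0.6872, 0.0659, 0.1587]
eef_rot: [-174.2, 43.7, -77.6]
contact_force: [7.6, 1.0, -9.5]
gripper_width: 0.0153
```

```bash
python3 -c "
from h import *
g=cab([.006,-.004,.174])
go(g,True); _,R,p=st(); print(p,RC.T@(p-CAB))"
```

```text
t 19.65 q [ -4.6  32.5  13.6 -43.8 -82.3  25.3] tcp [0.6881 0.0529 0.1723] rot [-174.2   43.7  -77.6] F [ 7.6  1.  -9.5] w 0.0153
z in cab [ 0.063  0.691 -0.72 ] tool y in cab [-0.997  0.015 -0.073]
tool delta mm [-3.1  0.   0.6] |d| 3.2
[0.68717967 0.06591566 0.1587312 ] [0.00728581 0.00633226 0.1587312 ]
```

Call:
step_arm(
  commands=[
    [[-1,0,-1],0],
    [[0,0,0],0],
  ],
)

```text
time_s: 19.9
tcp_pos: [0.6871, 0.0659, 0.1589]
eef_rot: [-174.3, 43.6, -77.8]
contact_force: [8.3, 1.5, -15.7]
gripper_width: 0.0152
```

Call:
step_arm(
  commands=[
    [[0.8,0,0.8],0],
    [[0,0,0],0],
    [[0,0,0],0],
    [[0,0,0],0],
    [[0,0,0],0],
    [[0,0,0],0],
  ],
  gripper=0.3,
)

```text
time_s: 20.65
tcp_pos: [0.6867, 0.0662, 0.1602]
eef_rot: [-174.1, 43.7, -77.5]
contact_force: [-1.1, -0.1, 0.6]
gripper_width: 0.0609
```

Call:
step_arm(
  commands=[
    [[5,0,-10],0],
    [[5,0,-20],0],
    [[0,0,-40],0],
    [[0,0,-50],0],
    [[0,0,-50],0],
    [[0,0,-50],0],
    [[0,0,-50],0],
    [[0,0,-50],0],
    [[0,0,0],0],
  ],
)

```text
time_s: 21.78
tcp_pos: [0.7038, -0.1678, 0.3867]
eef_rot: [-173.8, 43.4, -77.6]
contact_force: [0.2, 0.5, 0.4]
gripper_width: 0.0611
```

```bash
python3 -c "
from h import *
go([.5,-.4,.45]); cap('side','s2')
s=load('side');g=np.stack(np.meshgrid(np.arange(338,368),np.arange(130,170)),-1).reshape(-1,2)
L=(depth(s,g)-CAB)@RC
m=(L[:,2]>.15)&(L[:,2]<.22)&(abs(L[:,1])<.02); print(m.sum(),np.percentile(L[m],[5,50,95],axis=0).round(4))"
```

```text
t 21.77 q [ -21.4   35.    47.3  -44.3 -116.    16. ] tcp [ 0.7038 -0.1678  0.3867] rot [-173.8   43.4  -77.6] F [0.2 0.5 0.4] w 0.0611
z in cab [ 0.069  0.688 -0.722] tool y in cab [-0.997  0.018 -0.078]
tool delta mm [  89.3  229.1 -197.5] |d| 315.4Traceback (most recent call last):
  File "<string>", line 6, in <module>
    m=(L[:,2]>.15)&(L[:,2]<.22)&(abs(L[:,1])<.02); print(m.sum(),np.percentile(L[m],[5,50,95],axis=0).round(4))
                                                                 ~~~~~~~~~~~~~^^^^^^^^^^^^^^^^^^^^^^^
    return _quantile_unchecked(
        a, q, axis, out, overwrite_input, method, keepdims, weights)
    return _ureduce(a,
                    func=_quantile_ureduce_func,
    ...<5 lines>...
                    overwrite_input=overwrite_input,
                    method=method)
    r = func(a, **kwargs)
    result = _quantile(arr,
                       quantiles=q,
    ...<2 lines>...
                       out=out,
                       weights=wgt)
    slices_having_nans = np.isnan(arr[-1, ...])
                                  ~~~^^^^^^^^^
IndexError: index -1 is out of bounds for axis 0 with size 0
```

View pics/s2.png

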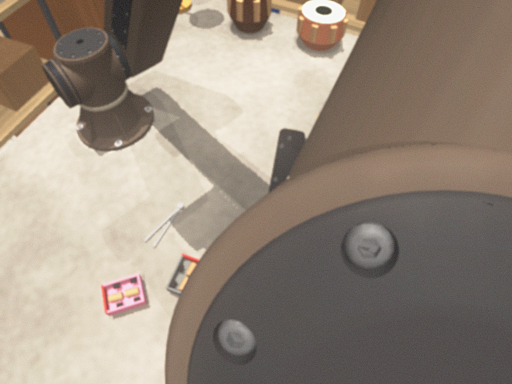

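```bash
python3 -c "
from h import *
go([.08,-.6,.5])"
```

```text
t 21.82 q [ -21.2   35.    47.1  -44.3 -115.9   16. ] tcp [ 0.7037 -0.1658  0.3849] rot [-174.    43.6  -77.6] F [ 0.3  0.4 -1.4] w 0.0614
z in cab [ 0.067  0.69  -0.721] tool y in cab [-0.997  0.017 -0.076]
tool delta mm [ 130.8  668.8 -355.5] |d| 768.6
```

Call:
step_arm(
  commands=[
    [[9,44,-23],0],
    [[9,44,-23],0],
    [[9,44,-23],0],
    [[9,44,-23],0],
    [[9,44,-23],0],
    [[9,44,-23],0],
    [[9,44,-23],0],
    [[9,44,-23],0],
    [[9,44,-23],0],
    [[9,44,-23],0],
    [[9,44,-23],0],
    [[9,44,-23],0],
    [[9,44,-23],0],
    [[9,44,-23],0],
    [[5,50,-30],0],
  ],
)

```text
time_s: 23.7
tcp_pos: [0.0835, -0.5965, 0.4967]
eef_rot: [-174.1, 43.8, -77.5]
contact_force: [0.8, -0.8, 0.6]
gripper_width: 0.0611
```

```bash
python3 -c "
from h import *
go([.1,-.9,.5]); cap('side','s3')
s=load('side');g=np.stack(np.meshgrid(np.arange(338,368),np.arange(120,170)),-1).reshape(-1,2)
L=(depth(s,g)-CAB)@RC
m=(L[:,2]>.15)&(L[:,2]<.22)&(abs(L[:,1])<.02); print(m.sum());print(np.percentile(L[m],[5,50,95],axis=0).round(4))"
```

```text
t 23.7 q [ -71.5   40.5   63.7  -23.7 -154.5   64. ] tcp [ 0.0835 -0.5965  0.4967] rot [-174.1   43.8  -77.5] F [ 0.8 -0.8  0.6] w 0.0611
z in cab [ 0.062  0.694 -0.717] tool y in cab [-0.997  0.013 -0.074]
tool delta mm [ 214.    28.  -214.1] |d| 304.0
123
[[-0.0005 -0.0127  0.1629]
 [ 0.0056 -0.0094  0.1853]
 [ 0.0126  0.0109  0.1896]]
```

View pics/s3.png

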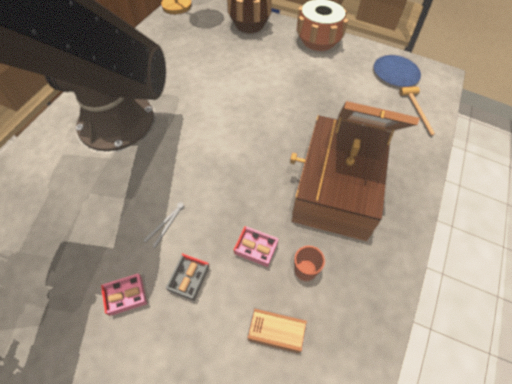

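Call:
step_arm(
  commands=[
    [[34,2,-40],0],
    [[34,2,-40],0],
    [[34,2,-40],0],
    [[34,2,-40],0],
    [[34,2,-40],0],
    [[34,2,-40],0],
    [[0,0,0],0],
  ],
)

```text
time_s: 24.62
tcp_pos: [0.0817, -0.6952, 0.4042]
eef_rot: [-176.7, 38.3, -78.1]
contact_force: [0.5, 0.3, -0.6]
gripper_width: 0.0615
```

```bash
python3 -c "
from h import *
go([.1,-.9,.5])"
```

```text
t 24.62 q [ -71.8   50.9   71.6  -13.6 -147.9   73.5] tcp [ 0.0817 -0.6952  0.4042] rot [-176.7   38.3  -78.1] F [ 0.5  0.3 -0.6] w 0.0615
z in cab [ 0.028  0.621 -0.783] tool y in cab [-0.999 -0.011 -0.045]
tool delta mm [ 100.8   12.6 -202.8] |d| 226.8
```

Call:
step_arm(
  commands=[
    [[22,-8,-50],0],
    [[22,-8,-50],0],
    [[24,-8,-48],0],
    [[26,-8,-46],0],
    [[28,-8,-45],0],
    [[0,0,0],0],
  ],
)

```text
time_s: 25.38
tcp_pos: [0.1209, -0.7149, 0.4055]
eef_rot: [-178.9, 31.4, -78.4]
contact_force: [0.9, -0.3, -0.6]
gripper_width: 0.0617
```

```bash
python3 -c "
from h import *
go([.1,-.9,.5])"
```

```text
t 25.38 q [ -68.6   49.8   71.6  -10.1 -142.3   73.6] tcp [ 0.1209 -0.7149  0.4055] rot [-178.9   31.4  -78.4] F [ 0.9 -0.3 -0.6] w 0.0617
z in cab [-0.003  0.521 -0.854] tool y in cab [-0.999 -0.032 -0.016]
tool delta mm [ 102.    54.5 -174. ] |d| 208.9
```

Call:
step_arm(
  commands=[
    [[-10,-55,0],0],
    [[-10,-55,0],0],
    [[-10,-55,0],0],
    [[30,-8,-45],0],
    [[30,-8,-45],0],
    [[30,-8,-45],0],
    [[30,-8,-45],0],
    [[30,-8,-45],0],
    [[0,0,0],0],
  ],
)

```text
time_s: 26.5
tcp_pos: [0.2836, -0.695, 0.4201]
eef_rot: [-178.4, 23.3, -78.7]
contact_force: [-0.1, 0.6, 0.5]
gripper_width: 0.0617
```

```bash
python3 -c "
from h import *
go([.1,-.9,.5])"
```

```text
t 26.5 q [ -58.3   46.6   71.7  -13.6 -135.7   61.2] tcp [ 0.2836 -0.695   0.4201] rot [-178.4   23.3  -78.7] F [-0.1  0.6  0.5] w 0.0617
z in cab [ 0.013  0.396 -0.918] tool y in cab [-0.999 -0.026 -0.026]
tool delta mm [ 120.   216.3 -144.7] |d| 286.5
```

Call:
step_arm(
  commands=[
    [[40,5,-40],0],
    [[40,5,-40],0],
    [[40,5,-40],0],
    [[40,5,-40],0],
    [[40,5,-40],0],
    [[40,5,-40],0],
    [[40,5,-40],0],
    [[40,5,-40],0],
    [[0,0,0],0],
  ],
)

```text
time_s: 27.62
tcp_pos: [0.2192, -0.8, 0.4245]
eef_rot: [-178.5, 8.1, -79.2]
contact_force: [0.6, -0.6, -0.4]
gripper_width: 0.0612
```

```bash
python3 -c "
from h import *
go([.1,-.9,.5])"
```

```text
t 27.62 q [ -63.1   46.4   71.7   -4.4 -122.6   71.7] tcp [ 0.2192 -0.8     0.4245] rot [-178.5    8.1  -79.2] F [ 0.6 -0.6 -0.4] w 0.0612
z in cab [ 0.022  0.142 -0.99 ] tool y in cab [-0.999 -0.025 -0.026]
tool delta mm [ 64.4 133.6 -88.9] |d| 172.9
```

Call:
step_arm(
  commands=[
    [[40,22,-35],0],
    [[40,22,-35],0],
    [[40,22,-35],0],
    [[0,0,0],0],
  ],
)

```text
time_s: 28.12
tcp_pos: [0.1531, -0.8414, 0.441]
eef_rot: [-179.1, 2.3, -79.4]
contact_force: [0.5, 0.1, 0.2]
gripper_width: 0.0612
```

```bash
python3 -c "
from h import *
go([.1,-.9,.5])"
```

```text
t 28.12 q [ -67.3   45.6   71.7   -1.5 -118.1   77.2] tcp [ 0.1531 -0.8414  0.441 ] rot [-179.1    2.3  -79.4] F [0.5 0.1 0.2] w 0.0612
z in cab [ 0.014  0.04  -0.999] tool y in cab [-1.    -0.024 -0.015]
tool delta mm [ 45.5  62.  -61.8] |d| 98.7
```

Call:
step_arm(
  commands=[
    [[44,25,-38],0],
    [[0,0,0],0],
  ],
)

```text
time_s: 28.38
tcp_pos: [0.1319, -0.8539, 0.4491]
eef_rot: [-179.5, 0.1, -79.4]
contact_force: [-0.7, 0.8, 0.6]
gripper_width: 0.0614
```

```bash
python3 -c "
from h import *
go(cab([-.25,0,.3]))"
```

```text
t 28.38 q [ -68.6   45.2   71.7   -0.6 -116.4   79. ] tcp [ 0.1319 -0.8539  0.4491] rot [-1.795e+02  1.000e-01 -7.940e+01] F [-0.7  0.8  0.6] w 0.0614
z in cab [ 0.009  0.002 -1.   ] tool y in cab [-1.    -0.025 -0.009]
tool delta mm [-801.5 -456.6  154.3] |d| 935.3
```

Call:
step_arm(
  commands=[
    [[-50,-25,10],0],
    [[-50,-25,10],0],
    [[-50,-25,10],0],
    [[-50,-25,10],0],
    [[-50,-25,10],0],
    [[-50,-25,10],0],
    [[0,0,0],-10],
    [[0,0,0],-10],
    [[0,0,0],-10],
    [[0,0,0],-10],
    [[0,0,0],-10],
    [[0,0,0],-10],
    [[0,0,0],-10],
    [[0,0,0],-10],
    [[0,0,0],-8.6],
    [[0,0,0],0],
  ],
)

```text
time_s: 30.38
tcp_pos: [0.2237, -0.5472, 0.395]
eef_rot: [-179.7, -0.6, 9.3]
contact_force: [0.0, -0.3, -0.4]
gripper_width: 0.0615
```

```bash
python3 - <<'E'
from h import *
go(cab([-.125,0,.22]))
# knob measurement
for n in('top','side'):
    c=load(n) if n=='top' else cap('side','s4')
    u=proj(c,[cab([-.125,0,.082])])[0].round().astype(int); g=np.stack(np.meshgrid(np.arange(u[0]-12,u[0]+13),np.arange(u[1]-12,u[1]+13)),-1).reshape(-1,2)
    L=(depth(c,g)-CAB)@RC; m=(L[:,2]>.086)&(L[:,2]<.1)&(L[:,0]<-.115); print(n,u,m.sum(),np.percentile(L[m],[5,50,95],axis=0).round(4))
E
```

```text
t 30.38 q [-49.2   9.3   7.1  -0.6 -87.8 148.6] tcp [ 0.2237 -0.5472  0.395 ] rot [-179.7   -0.6    9.3] F [ 0.  -0.3 -0.4] w 0.0615
z in cab [ 0.01   0.004 -1.   ] tool y in cab [ 0.002 -1.    -0.004]
tool delta mm [ 422.5 -523.2  181.4] |d| 696.5
top [198 181] 43 [[-0.1331 -0.0101  0.0876]
 [-0.1261 -0.0018  0.0923]
 [-0.1187  0.0081  0.096 ]]
side [293 159] 51 [[-0.1321 -0.0083  0.0867]
 [-0.1257 -0.0013  0.0924]
 [-0.1192  0.0104  0.0943]]
```

Call:
step_arm(
  commands=[
    [[32,-40,12],0],
    [[32,-40,12],0],
    [[32,-40,12],0],
    [[32,-40,12],0],
    [[32,-40,12],0],
    [[32,-40,12],0],
    [[32,-40,12],0],
    [[32,-40,12],0],
    [[32,-40,12],0],
    [[32,-40,12],0],
    [[32,-40,12],0],
    [[32,-40,12],0],
    [[32,-40,12],0],
    [[0,0,0],0],
    [[0,0,0],0],
  ],
)

```text
time_s: 32.3
tcp_pos: [0.5508, 0.0344, 0.2451]
eef_rot: [-179.7, -0.5, 9.3]
contact_force: [0.4, 0.1, -0.1]
gripper_width: 0.0613
```

```bash
python3 -c "
from h import *
go(cab([-.126,-.001,.084]),True)"
```

```text
t 32.3 q [ 23.8   8.  -13.7  -0.1 -67.8  75.5] tcp [0.5507 0.0343 0.2639] rot [-179.7   -0.5    9.3] F [ 0.4  0.1 -0.1] w 0.0613
z in cab [ 0.009  0.005 -1.   ] tool y in cab [ 0.001 -1.    -0.005]
tool delta mm [  5.   -1.3 179.9] |d| 180.0
```

Call:
step_arm(
  commands=[
    [[3,-1,50],0],
    [[2,0,50],0],
    [[0,0,40],0],
    [[0,0,25],0],
    [[0,0,15],0],
    [[0,0,0],0],
    [[0,0,0],0],
  ],
)

```text
time_s: 33.17
tcp_pos: [0.5581, 0.0372, 0.0666]
eef_rot: [-179.7, -0.7, 9.3]
contact_force: [0.3, 0.3, 0.1]
gripper_width: 0.0613
```

Call:
step_arm(
  commands=[
    [[0,0,0],0],
    [[0,0,0],0],
    [[0,0,0],0],
    [[0,0,0],0],
    [[0,0,0],0],
  ],
  gripper=1,
  grip_force=25,
)

```text
time_s: 33.8
tcp_pos: [0.5578, 0.0396, 0.0653]
eef_rot: [-179.6, -0.7, 9.3]
contact_force: [-2.0, 12.7, -0.0]
gripper_width: 0.0219
```

Call:
step_arm(
  commands=[
    [[0,-2,0],0],
    [[-10,0,0],0],
    [[-20,0,0],0],
    [[-25,0,0],0],
    [[-25,0,0],0],
    [[-25,0,0],0],
    [[-15,0,0],0],
    [[-3,0,0],0],
    [[0,0,0],0],
    [[0,0,0],0],
  ],
)

```text
time_s: 35.05
tcp_pos: [0.4364, 0.02, 0.0652]
eef_rot: [-179.7, -0.7, 9.4]
contact_force: [-2.6, 6.4, 10.1]
gripper_width: 0.022
```

```bash
python3 -c "
from h import *
_,R,p=st();go(cab([-.250,-.001,.084]),True);print(RC.T@(p-CAB))"
```

```text
t 35.05 q [ 28.6   8.1 -41.1  -0.1 -40.1  70.9] tcp [0.4362 0.0198 0.084 ] rot [-179.7   -0.7    9.4] F [-2.6  6.4 10.1] w 0.022
z in cab [ 0.012  0.006 -1.   ] tool y in cab [ 0.003 -1.    -0.006]
tool delta mm [-2.2  2.  -0. ] |d| 2.9
[-0.24760027  0.00107713  0.06519832]
```

Call:
step_arm(
  commands=[
    [[-2,0,0],0],
    [[0,0,0],0],
  ],
)

```text
time_s: 35.3
tcp_pos: [0.4363, 0.02, 0.0653]
eef_rot: [-179.7, -0.9, 9.4]
contact_force: [6.0, 3.3, 1.6]
gripper_width: 0.0219
```

Call:
step_arm(
  commands=[
    [[0,0,0],0],
    [[0,0,0],0],
    [[0,0,0],0],
    [[0,0,-40],0],
    [[0,0,-50],0],
    [[0,0,-50],0],
    [[0,50,-20],0],
    [[0,60,0],0],
    [[0,60,0],0],
    [[0,60,0],0],
    [[0,0,0],0],
  ],
  gripper=0,
)

```text
time_s: 36.67
tcp_pos: [0.4688, -0.2127, 0.2219]
eef_rot: [-179.7, -0.4, 9.0]
contact_force: [-0.5, 0.0, 0.2]
gripper_width: 0.0876
```

```bash
python3 -c "
from h import *
go([.463,-.321,.2])
cap('top','t5');cap('side','s5')"
```

```text
t 36.67 q [ -2.8   5.5 -19.6  -0.4 -64.6 102. ] tcp [ 0.4688 -0.2127  0.2219] rot [-179.7   -0.4    9. ] F [-0.5  0.   0.2] w 0.0876
z in cab [ 0.007  0.005 -1.   ] tool y in cab [-0.003 -1.    -0.005]
tool delta mm [-22.9 106.2  21.3] |d| 110.7
```

View pics/t5.png

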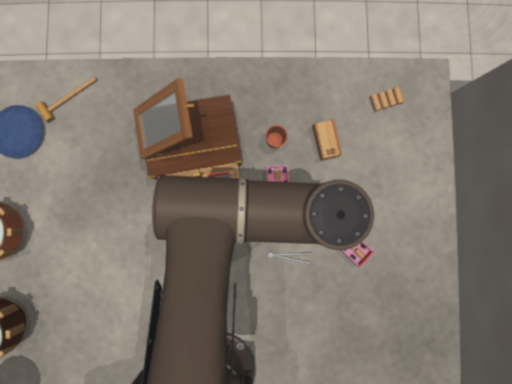

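View pics/s5.png

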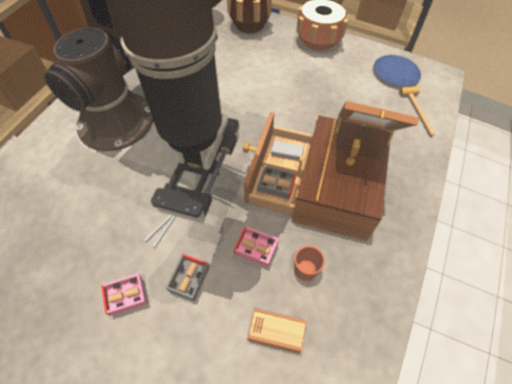

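```bash
python3 - <<'E'
from h import *
s=load('side')
def rim(x0,x1,y0,y1,z0,z1):
    g=np.stack(np.meshgrid(np.arange(x0,x1),np.arange(y0,y1)),-1).reshape(-1,2)
    P=depth(s,g); m=(P[:,2]>z0)&(P[:,2]<z1); r0=cv2.minAreaRect((P[m][:,:2]*1000).astype(np.float32)); print(m.sum(),r0,(np.median(P[m][:,2])))
    return P[m]
rim(160,215,250,305,.035,.045)
rim(160,215,250,305,.030,.05)
P=rim(250,305,160,205,.055,.068)
red=lambda x0,x1,y0,y1:[(u,v) for v in range(y0,y1) for u in range(x0,x1) if s['img'][v,u,0]>130 and s['img'][v,u,1]<70 and s['img'][v,u,2]<80]
for b in((160,215,250,305),(250,305,155,205)):
    a=np.array(red(*b)); 
    if len(a): p=depth(s,a); print(len(a),a.mean(0),p.mean(0).round(4),p.min(0).round(4),p.max(0).round(4))
im=cv2.cvtColor(s['img'],cv2.COLOR_RGB2BGR)
cv2.imwrite('pics/low.png',np.hstack([cv2.resize(im[140:220,235:320],None,fx=6,fy=6,interpolation=cv2.INTER_CUBIC)[:,:],]))
cv2.imwrite('pics/up.png',cv2.resize(im[245:310,155:220],None,fx=8,fy=8,interpolation=cv2.INTER_CUBIC))
E
```

```text
423 ((461.271484375, -321.7159423828125), (66.40057373046875, 85.71526336669922), 4.851265907287598) 0.03835371264285026
679 ((461.271484375, -321.7159423828125), (66.40057373046875, 85.71526336669922), 4.851265907287598) 0.03608570161250113
522 ((535.8291015625, -13.338764190673828), (117.64446258544922, 92.92798614501953), 17.555376052856445) 0.059729352342800246
13 [197.53846154 261.46153846] [ 0.4648 -0.2829  0.0325] [ 0.4342 -0.2862  0.0268] [ 0.4809 -0.2807  0.0384]
2 [289.5 193. ] [ 0.5846 -0.0449  0.0607] [ 0.5842 -0.0468  0.0586] [ 0.5849 -0.0431  0.0628]
```

View pics/low.png

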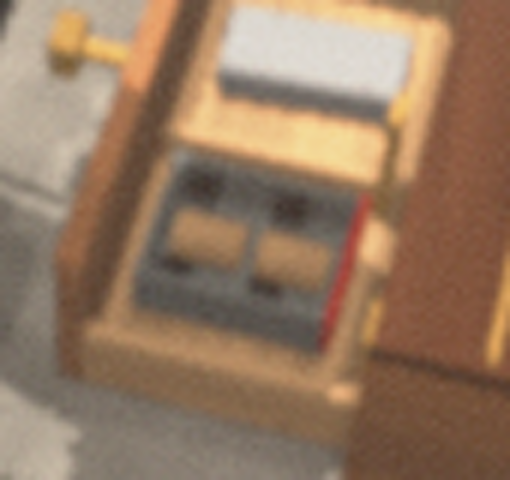

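View pics/up.png

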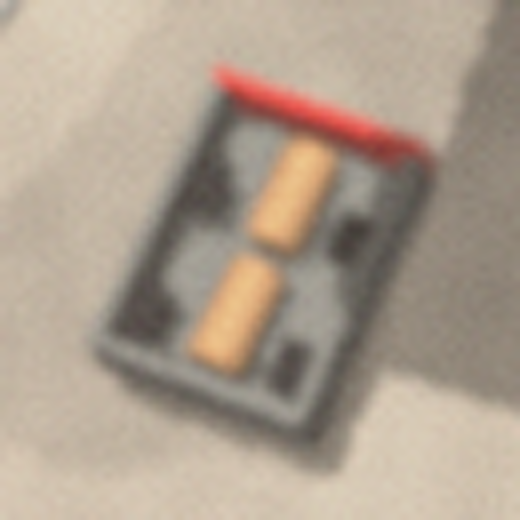

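```bash
python3 - <<'E'
from h import *
s=load('side')
un=lambda p:(np.array(p,float)+.5)/6-.5+[235,140]
a=plane(s,un([(178,150),(372,195),(322,348),(136,306)]),.062)
L=(a-CAB)@RC; print(L.round(4),L.mean(0)); print([np.linalg.norm(L[i]-L[(i+1)%4]).round(4) for i in range(4)])
for i,j in((0,1),(3,2)): d=L[j]-L[i]; print(np.degrees(np.arctan2(d[1],d[0])))
for i,j in((3,0),(2,1)): d=L[j]-L[i]; print(np.degrees(np.arctan2(-d[0],d[1])))
# heights: profile over grid in cab frame
g=np.stack(np.meshgrid(np.arange(235,325),np.arange(130,220)),-1).reshape(-1,2)
Q=(depth(s,g)-CAB)@RC
for x in(-.21,-.2,-.19,-.16,-.15,-.13,-.11):
    print(x,[(int(1000*yy),int(1000*np.percentile(Q[mm][:,2],90)) if mm.any() else None) for yy in np.arange(-.135,.02,.006) for mm in [(abs(Q[:,0]-x)<.005)&(abs(Q[:,1]-yy)<.003)]])
E
```

```text
[[-0.1922 -0.024   0.062 ]
 [-0.1089 -0.0229  0.062 ]
 [-0.1115 -0.1008  0.062 ]
 [-0.1876 -0.1031  0.062 ]] [-0.15006631 -0.06268923  0.062     ]
[np.float64(0.0833), np.float64(0.0779), np.float64(0.0761), np.float64(0.0793)]
0.7243783140800346
1.7402749539801852
3.3831377811108707
-1.9175266508014654
-0.21 [(-135, 1), (-129, 1), (-123, 1), (-117, 95), (-110, 104), (-104, 105), (-98, 104), (-92, 105), (-86, 103), (-80, 105), (-74, 103), (-68, 104), (-62, 104), (-56, 104), (-50, 103), (-44, 105), (-38, 104), (-32, 104), (-26, 105), (-20, 104), (-14, 104), (-8, 104), (-2, 104), (3, 104), (9, 104), (15, 105)]
-0.2 [(-135, 0), (-129, 1), (-123, 2), (-117, 48), (-110, 51), (-104, None), (-98, None), (-92, 22), (-86, 23), (-80, 23), (-74, 23), (-68, 21), (-62, 23), (-56, 23), (-50, 23), (-44, 23), (-38, 23), (-32, 22), (-26, 22), (-20, 22), (-14, 24), (-8, 22), (-2, 40), (3, 43), (9, None), (15, None)]
-0.19 [(-135, 0), (-129, 2), (-123, 1), (-117, 50), (-110, 51), (-104, None), (-98, None), (-92, 23), (-86, 62), (-80, 63), (-74, 62), (-68, 62), (-62, 62), (-56, 62), (-50, 63), (-44, 61)
[... 615 characters left out ...]
8), (-32, 57), (-26, 63), (-20, None), (-14, None), (-8, None), (-2, 42), (3, 42), (9, 40), (15, None)]
-0.13 [(-135, 0), (-129, 1), (-123, 2), (-117, 50), (-110, 53), (-104, -2), (-98, None), (-92, 23), (-86, 61), (-80, 58), (-74, None), (-68, 54), (-62, 59), (-56, 62), (-50, 60), (-44, 54), (-38, 58), (-32, 53), (-26, 62), (-20, 61), (-14, None), (-8, None), (-2, 41), (3, 44), (9, None), (15, None)]
-0.11 [(-135, None), (-129, 2), (-123, 2), (-117, 47), (-110, 53), (-104, -4), (-98, None), (-92, 23), (-86, 61), (-80, 62), (-74, 61), (-68, 62), (-62, 63), (-56, 61), (-50, 62), (-44, 62), (-38, 62), (-32, 61), (-26, 62), (-20, 23), (-14, 21), (-8, 85), (-2, 89), (3, 93), (9, 92), (15, None)]
```

```bash
python3 - <<'E'
from h import *
s=load('side')
g=np.stack(np.meshgrid(np.arange(235,325),np.arange(130,220)),-1).reshape(-1,2)
Q=(depth(s,g)-CAB)@RC
m=(Q[:,2]>.055)&(Q[:,2]<.068)&(Q[:,0]>-.2)&(Q[:,0]<-.105)&(Q[:,1]<-.012)&(Q[:,1]>-.1)
q=Q[m]; print(m.sum(),cv2.minAreaRect((q[:,:2]*1000).astype(np.float32)),np.percentile(q,[1,99],axis=0).round(4))
# edge lines
def edge(ax,bins,side):
    o=1-ax; pts=[]
    for b in bins:
        k=abs(q[:,o]-b)<.003
        if k.sum()>1: v=q[k][:,ax]; pts.append((b,v.max() if side>0 else v.min()))
    pts=np.array(pts); f=np.polyfit(pts[:,0],pts[:,1],1); print('ax',ax,side,'slope deg',np.degrees(np.arctan(f[0])).round(2),'mid',np.median(pts[:,1]).round(4))
for sd in(1,-1):
    edge(1,np.arange(-.185,-.115,.006),sd); edge(0,np.arange(-.08,-.03,.006),sd)
i=g[m]; print(i.min(0),i.max(0))
E
```

```text
484 ((-151.85275268554688, -56.43185806274414), (66.3226547241211, 84.32767486572266), 89.75048065185547) [[-0.1935 -0.0889  0.0552]
 [-0.1101 -0.024   0.0646]]
ax 1 1 slope deg -0.28 mid -0.0242
ax 0 1 slope deg 0.3 mid -0.1101
ax 1 -1 slope deg -0.61 mid -0.0886
ax 0 -1 slope deg 0.72 mid -0.1935
[257 165] [296 194]
```

```bash
python3 - <<'E'
from h import *
s=load('side')
g=np.stack(np.meshgrid(np.arange(160,215),np.arange(250,305)),-1).reshape(-1,2)
A=Ro.from_euler('z',95.5,degrees=True).as_matrix(); C=np.array([.4613,-.3217,0])
Q=(depth(s,g)-C)@A
m=(Q[:,2]>.033)&(Q[:,2]<.045); q=Q[m]; print(len(q))
def edge(ax,bins,side):
    o=1-ax; pts=[]
    for b in bins:
        k=abs(q[:,o]-b)<.003
        if k.sum()>1: v=q[k][:,ax]; pts.append((b,v.max() if side>0 else v.min()))
    pts=np.array(pts); f=np.polyfit(pts[:,0],pts[:,1],1); print('ax',ax,side,'slope deg',np.degrees(np.arctan(f[0])).round(2),'mid',np.median(pts[:,1]).round(4))
for sd in(1,-1):
    edge(1,np.arange(-.034,.034,.006),sd); edge(0,np.arange(-.024,.025,.006),sd)
print(A@[-.001,0,0])
go([.4613,-.3217,.2])
E
```

```text
553
ax 1 1 slope deg -2.72 mid 0.0317
ax 0 1 slope deg 0.71 mid 0.0416
ax 1 -1 slope deg -0.84 mid -0.0327
ax 0 -1 slope deg -0.86 mid -0.0422
[ 9.58457525e-05 -9.95396198e-04  0.00000000e+00]
t 36.77 q [ -2.5   5.3 -19.7  -0.4 -64.6 101.9] tcp [ 0.4688 -0.2097  0.2222] rot [-179.7   -0.4    9.2] F [ 0.1  0.4 -0.5] w 0.0875
z in cab [ 0.008  0.005 -1.   ] tool y in cab [ 0.    -1.    -0.005]
tool delta mm [-25.5 109.5  21.5] |d| 114.4
```

Call:
step_arm(
  commands=[
    [[-12,55,10],0],
    [[-13,55,10],0],
    [[0,0,0],10.5],
    [[0,0,0],10.5],
    [[0,0,0],10.5],
    [[0,0,0],10.5],
    [[0,0,0],10.5],
    [[0,0,0],10.5],
    [[0,0,0],10.5],
    [[0,0,0],10.5],
    [[0,0,0],10.2],
    [[0,0,0],0],
    [[0,0,0],0],
  ],
)

```text
time_s: 38.4
tcp_pos: [0.4632, -0.3206, 0.2024]
eef_rot: [-179.5, 0.3, -84.5]
contact_force: [-0.2, 0.1, -0.6]
gripper_width: 0.0876
```

```bash
python3 -c "
from h import *
go([.4613,-.3217,.029],True)"
```

```text
t 38.4 q [-15.1  11.  -15.6  -0.5 -63.   20.8] tcp [ 0.463  -0.3208  0.2212] rot [-179.5    0.3  -84.5] F [-0.2  0.1 -0.6] w 0.0876
z in cab [ 0.01   0.005 -1.   ] tool y in cab [-0.998  0.065 -0.009]
tool delta mm [  1.8   3.6 192.2] |d| 192.2
```

Call:
step_arm(
  commands=[
    [[2,3,50],0],
    [[0,0,50],0],
    [[0,0,45],0],
    [[0,0,30],0],
    [[0,0,17],0],
    [[0,0,0],0],
    [[0,0,0],0],
  ],
)

```text
time_s: 39.28
tcp_pos: [0.4624, -0.3227, 0.011]
eef_rot: [-179.4, 0.3, -84.8]
contact_force: [-0.5, 0.1, 0.1]
gripper_width: 0.0876
```

Call:
step_arm(
  commands=[
    [[0,0,0],0],
    [[0,0,0],0],
    [[0,0,0],0],
    [[0,0,0],0],
    [[0,0,0],0],
  ],
  gripper=1,
  grip_force=20,
)

```text
time_s: 39.9
tcp_pos: [0.4617, -0.3227, 0.0107]
eef_rot: [-179.5, 0.3, -84.8]
contact_force: [-2.0, 1.3, 6.3]
gripper_width: 0.0638
```

```bash
python3 -c "
from h import *
go([.4613,-.3217,.029],True)"
```

```text
t 39.9 q [-15.4  23.4 -27.7  -0.7 -38.5  21.1] tcp [ 0.4615 -0.3228  0.0295] rot [-179.5    0.3  -84.8] F [-2.   1.3  6.3] w 0.0638
z in cab [ 0.009  0.005 -1.   ] tool y in cab [-0.997  0.071 -0.009]
tool delta mm [-1.1  0.1  0.5] |d| 1.2
```

Call:
step_arm(
  commands=[
    [[0,0,-15],0],
    [[0,0,-40],0],
    [[0,0,-50],0],
    [[0,0,-50],0],
    [[0,0,-35],0],
    [[0,0,0],-10],
    [[0,0,0],-10.4],
    [[0,0,0],-10.4],
    [[0,0,0],-10.4],
    [[0,0,0],-10.5],
    [[0,0,0],-10.5],
    [[0,0,0],-10.5],
    [[0,0,0],-10.5],
    [[0,0,0],-10.5],
    [[0,0,0],0],
    [[0,0,0],0],
  ],
)

```text
time_s: 41.9
tcp_pos: [0.46, -0.3237, 0.2004]
eef_rot: [-179.7, -0.5, 8.6]
contact_force: [-0.1, -0.0, -2.5]
gripper_width: 0.0641
```

```bash
python3 -c "
from h import *
go(cab([-.151,-.0564,.2])); cap('side','s6'); cap('top','t6')"
```

```text
t 41.9 q [-15.5  11.  -15.9  -0.5 -62.8 114.4] tcp [ 0.46   -0.3237  0.2004] rot [-179.7   -0.5    8.6] F [-0.1 -0.  -2.5] w 0.0641
z in cab [ 0.01   0.005 -1.   ] tool y in cab [-0.01  -1.    -0.005]
tool delta mm [ 125.2 -286.9    3. ] |d| 313.1
```

View pics/s6.png

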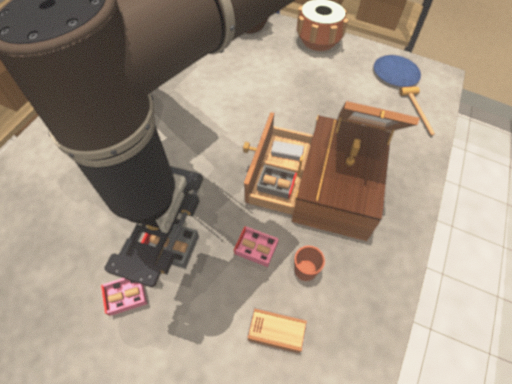

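Call:
step_arm(
  commands=[
    [[20,-47,0],0],
    [[21,-48,0],0],
    [[21,-48,0],0],
    [[21,-48,0],0],
    [[21,-48,0],0],
    [[21,-48,0],0],
    [[0,0,0],-0.3],
    [[0,0,0],0],
  ],
)

```text
time_s: 43.0
tcp_pos: [0.5393, -0.0208, 0.2026]
eef_rot: [-179.7, -0.5, 9.1]
contact_force: [0.0, 0.3, -2.3]
gripper_width: 0.064
```

```bash
python3 -c "
from h import *
go(cab([-.151,-.0564,.0690]));"
```

```text
t 43.0 q [ 18.5   8.6 -18.7  -0.2 -62.2  80.8] tcp [ 0.5393 -0.0208  0.2026] rot [-179.7   -0.5    9.1] F [ 0.   0.3 -2.3] w 0.064
z in cab [ 0.009  0.005 -1.   ] tool y in cab [-0.001 -1.    -0.005]
tool delta mm [  0.4   1.4 133.6] |d| 133.6
```

Call:
step_arm(
  commands=[
    [[0.4,1.4,40],0],
    [[0,0,40],0],
    [[0,0,28],0],
    [[0,0,12],0],
    [[0,0,0],0],
    [[0,0,0],0],
  ],
)

```text
time_s: 43.75
tcp_pos: [0.5421, -0.0217, 0.084]
eef_rot: [-179.7, -0.7, 9.1]
contact_force: [-0.7, -0.4, -2.5]
gripper_width: 0.064
```

```bash
python3 -c "
from h import *
go(cab([-.151,-.0564,.0690]));"
```

```text
t 43.75 q [ 18.3  15.8 -27.   -0.2 -46.5  81. ] tcp [ 0.5421 -0.0217  0.084 ] rot [-179.7   -0.7    9.1] F [-0.7 -0.4 -2.5] w 0.064
z in cab [ 0.011  0.005 -1.   ] tool y in cab [-0.001 -1.    -0.005]
tool delta mm [-1.2 -0.5 15. ] |d| 15.1
```

Call:
step_arm(
  commands=[
    [[-1,-0.4,8],0],
    [[0,0,4],0],
    [[0,0,3],0],
    [[0,0,0],0],
    [[0,0,0],0],
  ],
)

```text
time_s: 44.38
tcp_pos: [0.5412, -0.0211, 0.0685]
eef_rot: [-179.7, -0.6, 9.2]
contact_force: [1.2, -0.8, 4.2]
gripper_width: 0.0638
```

```bash
python3 -c "
from h import *
go(cab([-.151,-.0564,.0690]));"
```

```text
t 44.38 q [ 18.4  16.9 -28.   -0.2 -44.4  80.9] tcp [ 0.5412 -0.0211  0.0685] rot [-179.7   -0.6    9.2] F [ 1.2 -0.8  4.2] w 0.0638
z in cab [ 0.011  0.004 -1.   ] tool y in cab [-0.    -1.    -0.004]
tool delta mm [-0.3  0.1 -0.5] |d| 0.6
```

Call:
step_arm(
  commands=[
    [[0,0,0],0],
    [[0,0,0],0],
    [[0,0,0],0],
    [[0,0,-20],0],
    [[0,0,-40],0],
    [[0,0,-50],0],
    [[-40,0,-40],0],
    [[-60,0,0],0],
    [[-60,0,0],0],
    [[0,0,0],0],
    [[0,0,0],0],
  ],
  gripper=0.14,
)

```text
time_s: 45.75
tcp_pos: [0.3814, -0.0475, 0.2168]
eef_rot: [-179.7, -0.6, 9.2]
contact_force: [-0.1, -1.4, 0.5]
gripper_width: 0.0752
```

```bash
cat > chk.py <<'E'
from h import *
import sys
go(cab([-.25,0,.2])); s=cap('side',sys.argv[1]); cap('top',sys.argv[1]+'t')
im=cv2.cvtColor(s['img'],cv2.COLOR_RGB2BGR)
cv2.imwrite('pics/'+sys.argv[1]+'c.png',cv2.resize(im[100:240,230:420],None,fx=4,fy=4,interpolation=cv2.INTER_CUBIC))
g=np.stack(np.meshgrid(np.arange(235,325),np.arange(120,220)),-1).reshape(-1,2)
Q=(depth(s,g)-CAB)@RC
m=(Q[:,2]>.090)&(Q[:,2]<.104)&(Q[:,0]>-.2)&(Q[:,0]<-.105)&(Q[:,1]<-.012)&(Q[:,1]>-.1)
q=Q[m]; print(m.sum(),cv2.minAreaRect((q[:,:2]*1000).astype(np.float32)),np.percentile(q,[1,50,99],axis=0).round(4))
A=np.c_[q[:,:2],np.ones(len(q))]; k=(q[:,2]>.094); print(np.linalg.lstsq(A[k],q[k,2],rcond=None)[0])
E
python3 chk.py s7
```

```text
t 45.75 q [ 22.7  -8.6 -33.9  -0.1 -64.   76.5] tcp [ 0.3814 -0.0475  0.2168] rot [-179.7   -0.6    9.2] F [-0.1 -1.4  0.5] w 0.0752
z in cab [ 0.011  0.005 -1.   ] tool y in cab [-0.001 -1.    -0.005]
tool delta mm [ 62.5 -56.7  17.8] |d| 86.2
496 ((-151.4438018798828, -56.03121566772461), (83.99785614013672, 67.2493896484375), 0.30283915996551514) [[-0.193  -0.0884  0.09  ]
 [-0.1525 -0.0574  0.0949]
 [-0.1097 -0.0231  0.1006]]
[-3.45328253e-05 -7.03880639e-04  9.70494544e-02]
```

View pics/s7c.png

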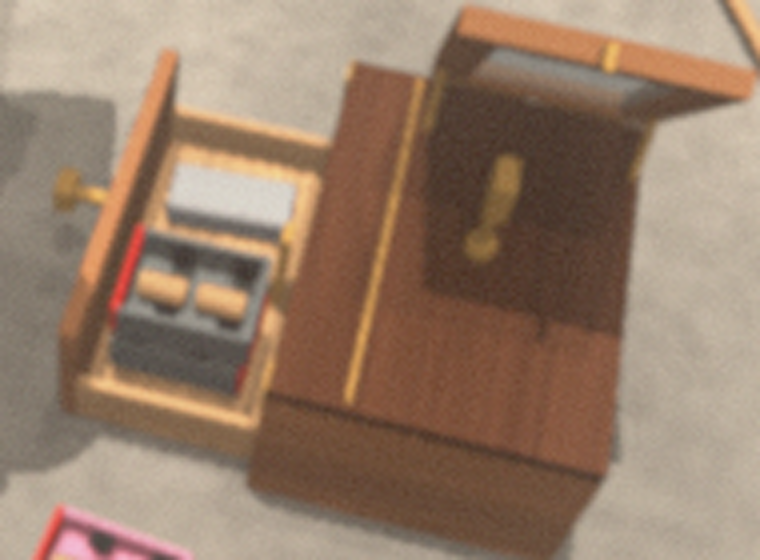

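```bash
python3 -c "
from h import *
go(cab([-.285,.001,.068]));"
```

```text
t 45.85 q [ 22.7  -8.4 -33.9  -0.1 -64.   76.5] tcp [ 0.3819 -0.0473  0.2163] rot [-179.7   -0.5    9.1] F [-0.3  0.3 -0.1] w 0.0756
z in cab [ 0.009  0.005 -1.   ] tool y in cab [-0.001 -1.    -0.005]
tool delta mm [ 25.7 -57.  148.8] |d| 161.4
```

Call:
step_arm(
  commands=[
    [[30,-28,0],0],
    [[31,-30,0],0],
    [[0,0,50],0],
    [[0,0,50],0],
    [[0,0,33],0],
    [[0,0,15],0],
    [[0,0,0],0],
    [[0,0,0],0],
  ],
)

```text
time_s: 46.85
tcp_pos: [0.4341, 0.0205, 0.0692]
eef_rot: [-179.7, -0.5, 9.1]
contact_force: [0.2, -0.6, 0.8]
gripper_width: 0.0754
```

```bash
python3 -c "
from h import *
go(cab([-.249,.002,.066]));"
```

```text
t 46.85 q [ 28.8   7.6 -41.   -0.1 -40.8  70.4] tcp [0.4341 0.0205 0.0692] rot [-179.7   -0.5    9.1] F [ 0.2 -0.6  0.8] w 0.0754
z in cab [ 0.009  0.004 -1.   ] tool y in cab [-0.001 -1.    -0.004]
tool delta mm [ 0.8 -0.   3.2] |d| 3.3
```

Call:
step_arm(
  commands=[
    [[0.8,0,3],0],
    [[0,0,0],0],
    [[0,0,0],0],
    [[0,0,0],0],
    [[0,0,0],0],
    [[0,0,0],0],
  ],
  gripper=1,
  grip_force=20,
)

```text
time_s: 47.6
tcp_pos: [0.4339, 0.0198, 0.0661]
eef_rot: [-179.8, -0.5, 9.2]
contact_force: [1.2, -12.0, 1.0]
gripper_width: 0.0221
```

Call:
step_arm(
  commands=[
    [[2,0,0],0],
    [[4,0,0],0],
    [[6,0,0],0],
    [[8,0,0],0],
    [[9,0,0],0],
    [[10,0,0],0],
    [[10,0,0],0],
    [[10,0,0],0],
    [[10,0,0],0],
    [[10,0,0],0],
    [[10,0,0],0],
    [[9,0,0],0],
    [[8,0,0],0],
    [[6,0,0],0],
    [[4,0,0],0],
    [[2,0,0],0],
    [[0,0,0],0],
    [[0,0,0],0],
  ],
)

```text
time_s: 49.85
tcp_pos: [0.5501, 0.0385, 0.0662]
eef_rot: [-179.8, -0.4, 9.1]
contact_force: [1.0, -5.6, -5.8]
gripper_width: 0.0218
```

```bash
python3 -c "
from h import *
go(cab([-.126,.001,.066]));"
```

```text
t 49.85 q [ 24.3  17.9 -26.8  -0.2 -44.8  75. ] tcp [0.5501 0.0385 0.0662] rot [-179.8   -0.4    9.1] F [ 1.  -5.6 -5.8] w 0.0218
z in cab [ 0.008  0.004 -1.   ] tool y in cab [-0.001 -1.    -0.004]
tool delta mm [6.4 0.2 0.3] |d| 6.4
```

Call:
step_arm(
  commands=[
    [[2,0,0],0],
    [[2,0,0],0],
    [[2,0,0],0],
    [[1.5,0,0],0],
    [[1,0,0],0],
    [[0.5,0,0],0],
    [[0,0,0],0],
  ],
)

```text
time_s: 50.72
tcp_pos: [0.5566, 0.0395, 0.0662]
eef_rot: [-179.8, -0.2, 9.1]
contact_force: [-7.2, -3.7, 2.5]
gripper_width: 0.0221
```

Call:
step_arm(
  commands=[
    [[1,0,0],0],
    [[0,0,0],0],
  ],
)

```text
time_s: 50.98
tcp_pos: [0.5566, 0.0395, 0.0662]
eef_rot: [-179.8, -0.1, 9.1]
contact_force: [-12.3, -2.6, 5.4]
gripper_width: 0.0221
```

Call:
step_arm(
  commands=[
    [[-0.5,0,0],0],
    [[0,0,0],0],
    [[0,0,0],0],
    [[0,0,0],0],
    [[0,0,-20],0],
    [[0,0,-45],0],
    [[0,0,-50],0],
    [[-40,0,-40],0],
    [[-60,0,0],0],
    [[-60,0,0],0],
    [[-40,40,0],0],
    [[0,0,0],0],
  ],
  gripper=0.3,
)

```text
time_s: 52.48
tcp_pos: [0.3654, -0.0329, 0.2207]
eef_rot: [-179.7, -0.7, 9.1]
contact_force: [1.4, 0.4, 0.7]
gripper_width: 0.0616
```

```bash
python3 chk.py s8; python3 - <<'E'
from h import *
for n in('top','side'):
    c=load(n)
    u=proj(c,[cab([-.125,0,.082])])[0].round().astype(int); g=np.stack(np.meshgrid(np.arange(u[0]-12,u[0]+13),np.arange(u[1]-12,u[1]+13)),-1).reshape(-1,2)
    L=(depth(c,g)-CAB)@RC; m=(L[:,2]>.086)&(L[:,2]<.1)&(L[:,0]<-.115)&(L[:,0]>-.15); print(n,m.sum(),np.percentile(L[m],[5,50,95],axis=0).round(4) if m.any() else '')
s=load('side');g=np.stack(np.meshgrid(np.arange(338,368),np.arange(120,170)),-1).reshape(-1,2)
L=(depth(s,g)-CAB)@RC
m=(L[:,2]>.15)&(L[:,2]<.22)&(abs(L[:,1])<.02); print(np.percentile(L[m],[50,95],axis=0).round(4))
E
```

```text
t 52.48 q [ 26.2 -10.9 -35.2  -0.1 -65.   72.9] tcp [ 0.3654 -0.0329  0.2207] rot [-179.7   -0.7    9.1] F [1.4 0.4 0.7] w 0.0616
z in cab [ 0.011  0.006 -1.   ] tool y in cab [-0.002 -1.    -0.006]
tool delta mm [ 75.8 -39.8  21.8] |d| 88.4
top 42 [[-0.1308 -0.01    0.087 ]
 [-0.1239 -0.001   0.0919]
 [-0.1173  0.0087  0.0951]]
side 48 [[-0.1294 -0.0094  0.0885]
 [-0.1229 -0.0011  0.0927]
 [-0.1167  0.009   0.0942]]
[[ 0.0057 -0.0087  0.1853]
 [ 0.0126  0.0098  0.1899]]Traceback (most recent call last):
  File "chk.py", line 9, in <module>
    q=Q[m]; print(m.sum(),cv2.minAreaRect((q[:,:2]*1000).astype(np.float32)),np.percentile(q,[1,50,99],axis=0).round(4))
                                                                             ~~~~~~~~~~~~~^^^^^^^^^^^^^^^^^^^^
    return _quantile_unchecked(
        a, q, axis, out, overwrite_input, method, keepdims, weights)
    return _ureduce(a,
                    func=_quantile_ureduce_func,
    ...<5 lines>...
                    overwrite_input=overwrite_input,
                    method=method)
    r = func(a, **kwargs)
    result = _quantile(arr,
                       quantiles=q,
    ...<2 lines>...
                       out=out,
                       weights=wgt)
    slices_having_nans = np.isnan(arr[-1, ...])
                                  ~~~^^^^^^^^^
IndexError: index -1 is out of bounds for axis 0 with size 0
```

View pics/s8c.png

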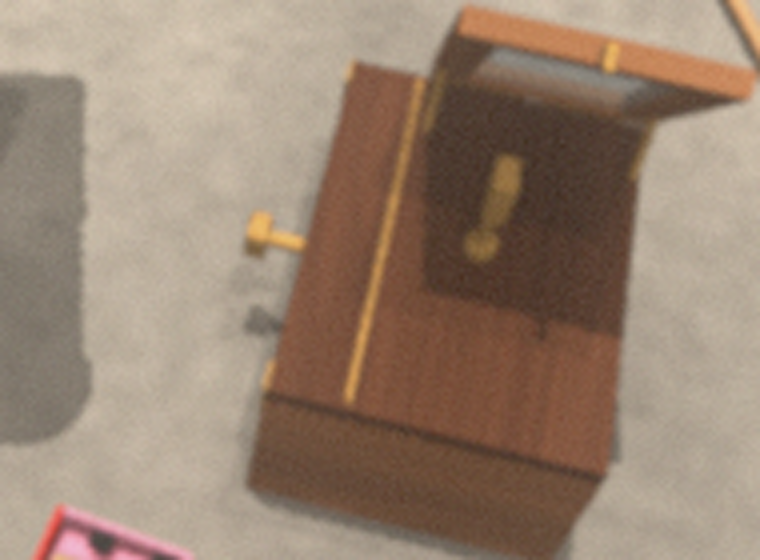

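View pics/s8.png

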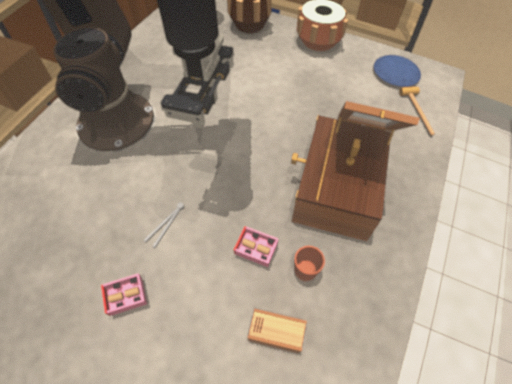

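The picture shows the drawer shut (knob at side (300,160)) and the stay up (353,150). The cup, box and dividers are where they were, and the robot is clear.

Call:
step_arm(
  commands=[
    [[0,0,0],0],
    [[0,0,0],0],
    [[0,0,0],0],
  ],
)

```text
time_s: 52.95
tcp_pos: [0.3678, -0.0313, 0.2199]
eef_rot: [-179.7, -0.5, 9.2]
contact_force: [-0.1, -1.1, 0.0]
gripper_width: 0.0613
```

```bash
python3 -c "
from h import *
print(r.get_state()['contact_force']); close_job()"
```

```text
[-0.07442783 -1.10216735  0.04639974]
the job is handed in; nothing more can be done
```

I lifted the stay, opened the drawer, stacked the grey tray on the drawer tray with the red ends opposite, shut the drawer and handed the job in at about 53 s. The moves cannot tilt the tool. I tilted it about 44° by pushing past the arm's reach limit, and brought it back to within about 0.6° of vertical the same way.

- **Stay:** in the last picture the tab's top edge is 21–22 mm higher than at the start, and the lift met its upper stop.
- **Stack:** checked by camera before closing. It was centred within about 1 mm, level, and its rim was at about 98 mm, which is stacked height rather than nested. I could not see it once the drawer was shut.
- **Drawer:** it opened about 123 mm. It closed against its stop with 12 N of push, and the knob is 2–3 mm further in than at the start.
- **Other things:** in the last picture the cup, slide-top box and dividers look to be in their starting places, by eye only. No reading suggested contact with the lid, and the robot is clear of everything.
- **Checks that failed or disagreed:** the stack-measuring script failed after closing because the stack was hidden. The first measurement of the lower tray's corners was wrong, because I had picked the wrong edges, and I replaced it with a depth-based one.

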